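Reload the analyser with the full crucible magazine

TASK

Loosen the red left-hand-threaded wing nut on the loader all the way, so that its tongue clears the slot, then find by lifting which of the identical closed magazines is the one full, heavy one, slide that one lengthwise, fin up, into the loader slot until it is fully home, and tighten the wing nut again to its stop. Put every empty magazine flat, fin up, in the blue tray (before or after), never start an empty one into the slot, and leave the jar, bottle and wrench alone.

Things in the scene. Friction and masses are not known exactly. Their poses are not given: they have to be found in the camera images.
- mag_a: identical closed magazines (absent: None): flat aluminium box 84 (x) x 60 (y) x 28 high, orange grip fin on top 50 (x) x 12 (y), from 28 to 60 above the underside. Origin: centre of underside, z up; both ends alike. Starts flat on a 3 thick mat. Exactly one of those present is full, 0.40 to 0.55 kg; the others are empty, 0.12 to 0.17 kg. Only the weight tells which.
- mag_b: identical closed magazines (absent: None): flat aluminium box 84 (x) x 60 (y) x 28 high, orange grip fin on top 50 (x) x 12 (y), from 28 to 60 above the underside. Origin: centre of underside, z up; both ends alike. Starts flat on a 3 thick mat. Exactly one of those present is full, 0.40 to 0.55 kg; the others are empty, 0.12 to 0.17 kg. Only the weight tells which.
- mag_c: identical closed magazines (absent: None): flat aluminium box 84 (x) x 60 (y) x 28 high, orange grip fin on top 50 (x) x 12 (y), from 28 to 60 above the underside. Origin: centre of underside, z up; both ends alike. Starts flat on a 3 thick mat. Exactly one of those present is full, 0.40 to 0.55 kg; the others are empty, 0.12 to 0.17 kg. Only the weight tells which.
- mag_d: identical closed magazines (absent: None): flat aluminium box 84 (x) x 60 (y) x 28 high, orange grip fin on top 50 (x) x 12 (y), from 28 to 60 above the underside. Origin: centre of underside, z up; both ends alike. Starts flat on a 3 thick mat. Exactly one of those present is full, 0.40 to 0.55 kg; the others are empty, 0.12 to 0.17 kg. Only the weight tells which.
- mag_e: identical closed magazines (absent: None): flat aluminium box 84 (x) x 60 (y) x 28 high, orange grip fin on top 50 (x) x 12 (y), from 28 to 60 above the underside. Origin: centre of underside, z up; both ends alike. Starts flat on a 3 thick mat. Exactly one of those present is full, 0.40 to 0.55 kg; the others are empty, 0.12 to 0.17 kg. Only the weight tells which.
- mag_f: identical closed magazines (absent: None): flat aluminium box 84 (x) x 60 (y) x 28 high, orange grip fin on top 50 (x) x 12 (y), from 28 to 60 above the underside. Origin: centre of underside, z up; both ends alike. Starts flat on a 3 thick mat. Exactly one of those present is full, 0.40 to 0.55 kg; the others are empty, 0.12 to 0.17 kg. Only the weight tells which.
- loader: fixed black and orange loader of an analyser. Origin on the bench under the middle of the slot's mouth; x points into the slot, z up. Aluminium floor, 8 above the bench, 90 wide, from x = -110 (open apron before the mouth) into the slot. Beside the mouth stands the clamp housing (x -37 to 19, y -129 to -53, 40 high). The instrument, 105 high, begins at x = 105 (y -150 to 50).
- slot_home (a point): where the origin of a fully home magazine lies: on the slot floor at loader x = 43, y = 0, z = 8 (end stop at x = 85). Slot 63 wide, from x = 20 on; its mouth flares to about 74 at x = 0. From x = 20 on, orange lips overhang its long edges by 8 each, 40 to 45 above the bench; the middle is open above, so the fin slides between the lips.
- wing_grip (a point): middle of the grip bar of the red wing nut on the clamp housing, on its vertical axis (loader x = -9, y = -90), 74 above the bench. Bar 46 long, 13 thick, reaching 14 above and 20 below this point, over a hub of 38 diameter. At joint value 0 the bar lies along the loader's x; it turns with the nut.
- wing (a joint): turn of the wing nut, rad. LEFT-HAND thread: it grows turning clockwise seen from above, which loosens. 0 = tight, 2.8 = fully loose (hard stops); it stays where left (friction 0.1 N m). It draws back a steel tongue, 25 high, that bars the mouth (x -14 to -6) as far as y = -16 when tight, by 10 mm per rad towards loader -y.
- tray: fixed blue open tray for empties, outside 238 (x) x 178 (y), walls 4 thick and 18 high, floor 4 thick; origin: centre of its underside, z up. It holds four magazines flat, two by two, lengthwise along its x.
- jar: bystander: closed round jar, 60 diameter, 75 high, origin under its centre
- bottle: bystander: white bottle with red cap, 64 diameter, 120 high, origin under its centre
- wrench: bystander: steel wrench lying on the bench in front of the loader, its length along its x
There are look-alikes about, which are no part of the job. What is shaped like the mag_b but green or purple is not meant.

How it is judged:
On the way, in this order (a step that is already met when the one before it is completed fails the run):
1. the wing nut is loosened (at least 2.3 rad clockwise from tight) (value of joint wing above 2.3 rad), for 0.2 s.
2. the full magazine is fully home in the slot (x of mag_b in the frame of loader between 0.038 and 0.048 m and y of mag_b in the frame of loader between -0.005 and 0.005 m and z of each of mag_b, mag_e in the frame of loader below 0.014 m and angle between each of mag_b, mag_e's own z axis and vertical below 0.08 rad and x of mag_e in the frame of loader between 0.038 and 0.048 m and y of mag_e in the frame of loader between -0.005 and 0.005 m), for 0.2 s.
3. the wing nut is tight again (within 0.4 rad of the stop) (value of joint wing below 0.4 rad), for 0.2 s.
At the end, for the whole second after the job is handed in: The full magazine lies at rest fully home in the slot (within 5 mm), the wing nut is within 0.4 rad of tight, and every empty magazine lies flat (within 0.15 rad), fin up and at rest on the tray's floor, its centre within 90 mm (x) and 70 mm (y) of the tray's centre (all of step 2 and linear speed of each of mag_b, mag_e, mag_a, mag_c, mag_d, mag_f below 0.03 m/s and value of joint wing below 0.4 rad and x of mag_a in the frame of tray between -0.09 and 0.09 m and y of mag_a in the frame of tray between -0.07 and 0.07 m and z of each of mag_a, mag_c, mag_d, mag_f in the frame of tray below 0.02 m and angle between each of mag_a, mag_c, mag_d, mag_f's own z axis and vertical below 0.15 rad and x of mag_c in the frame of tray between -0.09 and 0.09 m and y of mag_c in the frame of tray between -0.07 and 0.07 m and x of mag_d in the frame of tray between -0.09 and 0.09 m and y of mag_d in the frame of tray between -0.07 and 0.07 m and x of mag_f in the frame of tray between -0.09 and 0.09 m and y of mag_f in the frame of tray between -0.07 and 0.07 m); the robot touches nothing.
It fails at once if an empty magazine is put 22 mm or more into the slot ((x of mag_a in the frame of loader between -0.02 and 0.08 m and y of mag_a in the frame of loader between -0.03 and 0.03 m and z of mag_a in the frame of loader below 0.03 m) or (x of mag_c in the frame of loader between -0.02 and 0.08 m and y of mag_c in the frame of loader between -0.03 and 0.03 m and z of mag_c in the frame of loader below 0.03 m) or (x of mag_d in the frame of loader between -0.02 and 0.08 m and y of mag_d in the frame of loader between -0.03 and 0.03 m and z of mag_d in the frame of loader below 0.03 m) or (x of mag_f in the frame of loader between -0.02 and 0.08 m and y of mag_f in the frame of loader between -0.03 and 0.03 m and z of mag_f in the frame of loader below 0.03 m)).
It fails at once if the jar, bottle or wrench is moved by more than 30 mm (distance of any of jar, bottle, wrench from where it was at the start of the episode above 0.03 m).
Of mag_b, mag_e only 1 to 1 are there at a start; the rules pass over those that are not, and their reading is None.
Of mag_a, mag_c, mag_d, mag_f only 2 to 4 are there at a start; the rules pass over those that are not, and their reading is None.
At some moment in a run one of mag_a, mag_b, mag_c, mag_d, mag_e, mag_f may be knocked a few centimetres aside while the robot is not near it.
It also fails if it takes over 210 s, if anything falls off the work surface, if the arm or the gripper's body presses on something with over 40 N, if the wrist force passes 120 N, or if a joint passes its speed limit or range.

ROBOT

A 6-joint arm with a two-finger parallel gripper is mounted at the origin on the work surface. World frame = base frame: x ahead of the robot, y to its left, z up, the work surface at z = 0. Lengths are in m, angles in rad, forces in N, time in s.
With the tool pointing down it reaches from about 0.375 to 0.975 m from the base axis. Payload 3.8 kg.
Tool frame: the origin (TCP) lies on the mounting face of the last link; the fingertips stand 173 mm ahead of it and the grasp point (between the pads) lies 155 mm ahead of it; z points along the fingers, y is the direction in which the jaws open and shut (so a half turn about z gives the same grasp; the last joint's range is limited). The gripper opens to 85 mm and grips with 20 to 120 N. Pads are 22 mm wide; open, the fingers measure 114 mm over their backs; the gripper's body (76 mm by 85 mm) begins 54 mm behind the grasp point. The pads swing forward as they close: fully open they stand 13 mm farther back than shut.
Start: joints at [-1.321, 0.264, 1.604, -0, 1.274, -0.037], TCP at [0.191, -0.647, 0.405] pointing down, gripper open.
Joint ranges: [-2.63, 2.63], [-0.94, 2.18], [0.31, 2.57], [-1.31, 4.45], [0, 2.66], [-2.55, 2.55]. Speed limits (rad/s): [2.57, 2.57, 3.14, 3.14, 3.14, 3.14].

INTERFACE

Orientations are given as a rotation vector (axis times angle).
In Python, from workcell import bot gives the robot as it stands.
- The arm moves only by the shell command python3 -m jog 'ROWS' [FORCE]. ROWS is JSON, a list that holds one entry, the list of rows, each a list of 7 numbers: the closure, from 0 (fully open) to 1 (shut), then the shift along the tool's x, y, z in cm, then the turn, a rotation vector about the tool's x, y, z in rad. A call has 1 to 12 rows; each row is the pose to reach, as a shift and turn from the pose commanded when the call began, along the tool's axes at that moment; what a row does not reach only later rows make up. A row lasts 1/8 s, in which the tool goes at most 62.5 mm and 10.7 degrees, less where a joint would pass 70% of its speed; a pose out of reach is approached as far as the arm can. A call with a gripper value outside its range is refused whole. The fingers move at their own pace and stop on an object; FORCE is the grip in N (left out, the last holds). Time passes only in rows, so rows that repeat a pose let the fingers close. It gives the time, the measured TCP pose, the force and the opening at its end, in the units of the state.
- bot.read_state(): the state, without advancing time (a new reading comes with each control period).
- bot.read_camera(name): name is "scene" or "top" or "wrist"; returns the picture (400x640x3 uint8, red, green, blue); there is no depth.
- bot.camera_model(name): a dict with "intrinsics" (3x3 intrinsics, pixels), "rvec" (rotation vector, rad) and "tvec" (3), from world to camera coordinates, as OpenCV has them. Camera axes: x right, y down, z forward; pixel columns grow to the right and rows downward; lengths in m; the calibration is good to about 2 mm. A picture is of the moment at which its call begins: read the wrist's pose just before it. camera_model takes no time and is no camera call; for the wrist camera it gives the pose at the moment of the call.
- bot.finish_job(): hands the job in, once; it reports no verdict.
The state is a dict: "time": time; "q": joint angles; "joint_vel": joint speeds; "joint_torque": joint torques, N m; "tool_pos": TCP position; "tcp_rot": TCP orientation; "wrist_force": force on the tool from outside, world axes, zero at the start; "torque": the same for the moment, N m; "width": opening from 0.0 (shut) to 1.0 (fully open).
Only numpy, scipy, OpenCV 4.12 (cv2) and the standard library are available. Lean on these libraries where they do the work, as an engineer would, in place of code of your own. Each camera call takes 0.05 s, during which the arm holds its last target.

## Working session

There is one attempt and no reset: what is moved stays moved. The work goes in short steps, Python scripts to look and compute and a shell command to move; the robot and the scene stay as the last step left them, time stands still between calls to the robot, and variables do not carry over. Pictures are saved under pics/ and viewed, and the job is handed in when it is done.

```bash
ls -la; mkdir -p pics; python3 - <<'E'
from workcell import bot
import cv2
for n in ["scene","top","wrist"]:
    im=bot.read_camera(n); cv2.imwrite(f"pics/{n}0.png",cv2.cvtColor(im,cv2.COLOR_RGB2BGR))
    m=bot.camera_model(n); print(n,m)
print(bot.read_state())
E
```

```text
total 12
drwxr-xr-x  3 agent agent 4096 Dec  7 15:16 .
drwxr-xr-x 23 root  root  4096 Dec  7 15:16 ..
drwxr-xr-x  2 agent agent 4096 Dec  7 15:16 pics
scene {'intrinsics': array([[498.74437793,   0.        , 324.25473032],
       [  0.        , 498.74437793, 192.76977205],
       [  0.        ,   0.        ,   1.        ]]), 'rvec': array([ 2.35517822,  0.70594583, -0.24622126]), 'tvec': array([-0.4691656 , -0.17110687,  1.57809691])}
top {'intrinsics': array([[502.24429314,   0.        , 317.69033569],
       [  0.        , 502.24429314, 192.73229541],
       [  0.        ,   0.        ,   1.        ]]), 'rvec': array([ 2.16707616, -2.16645314,  0.11971005]), 'tvec': array([0.0376443 , 0.56990955, 1.57255502])}
wrist {'intrinsics': array([[304.14274047,   0.        , 320.57526494],
       [  0.        , 304.14274047, 199.99705657],
       [  0.        ,   0.        ,   1.        ]]), 'rvec': array([-2.33075756,  1.74263694,  0.24511167]), 'tvec': array([-0.67330948, -0.03516466,  0.37964848])}
{'time': 0.15, 'q': array([-1.32087564e+00,  2.64606232e-01,  1.60510506e+00, -2.67969961e-05,
        1.27368181e+00, -3.68832982e-02]), 'joint_vel': array([-0.00029175, -0.00210058, -0.00356371, -0.00126243, -0.00043772,
       -0.00087077]), 'joint_torque': array([-4.47721732e-04, -5.15903556e+01, -3.67957914e+01, -3.87251788e-06,
        7.97996472e-03, -8.21975128e-07]), 'tool_pos': array([ 0.19088724, -0.6471641 ,  0.40360595]), 'tcp_rot': array([-3.10757495e+00, -4.48724934e-01,  3.40495444e-04]), 'wrist_force': array([-0.37228915, -0.30150047,  0.22768373]), 'torque': array([-0.00290112, -0.03176057,  0.05235572]), 'width': 1.0006956327596352}
```

View pics/scene0.png

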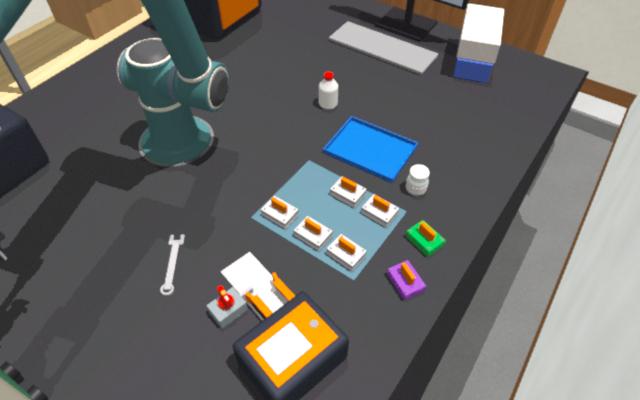

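View pics/top0.png

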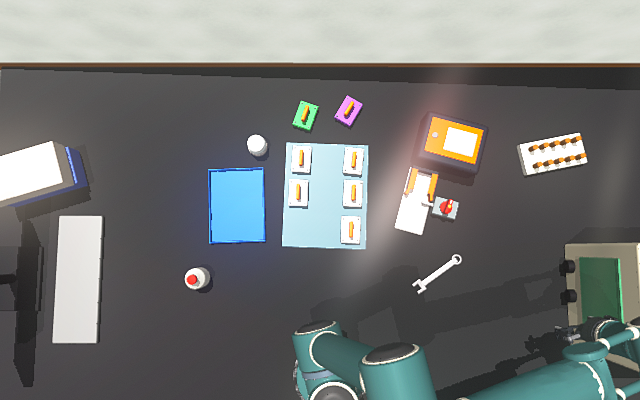

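View pics/wrist0.png

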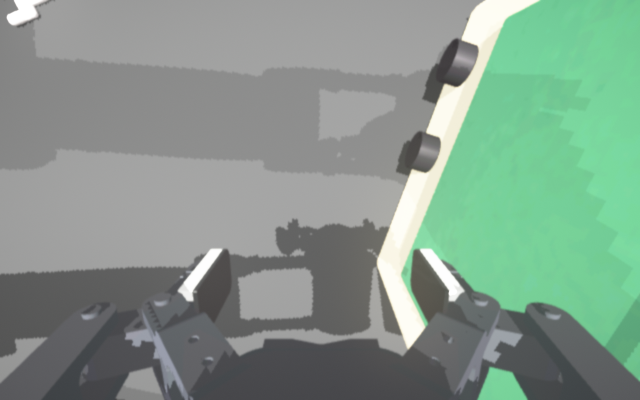

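The top view shows five white magazines with orange fins on the mat, at (301,158), (298,193), (353,160), (351,194) and (350,230). The look-alikes are green (305,115) and purple (348,110), so they are not meant. The tray is at (237,206), the loader at (418,190), the red wing at (446,207), the wrench at (437,273), the jar at (257,145) and the bottle at (196,278). Next I'll measure and check an enlarged crop.

```bash
cat > h.py <<'E'
from workcell import bot
import numpy as np, cv2
from scipy.spatial.transform import Rotation as R
def ray(m,u,v):
    Rm=R.from_rotvec(m['rvec']).as_matrix(); c=-Rm.T@m['tvec']
    d=Rm.T@np.linalg.inv(m['intrinsics'])@np.array([u,v,1.0]); return c,d
def plane(m,u,v,z):
    c,d=ray(m,u,v); s=(z-c[2])/d[2]; return c+s*d
def proj(m,p):
    q,_=cv2.projectPoints(np.array(p,float).reshape(-1,1,3),m['rvec'],m['tvec'],m['intrinsics'],None); return q[:,0]
def shot(n,f=None):
    m=bot.camera_model(n); im=bot.read_camera(n); b=cv2.cvtColor(im,cv2.COLOR_RGB2BGR)
    if f: cv2.imwrite(f'pics/{f}.png',b)
    return m,b
def tri(m1,p1,m2,p2):
    c1,d1=ray(m1,*p1); c2,d2=ray(m2,*p2)
    A=np.stack([d1,-d2],1); s=np.linalg.lstsq(A,c2-c1,rcond=None)[0]
    a=c1+s[0]*d1;b=c2+s[1]*d2; return (a+b)/2,np.linalg.norm(a-b)
def blobs(b,lo,hi,amin=20):
    hsv=cv2.cvtColor(b,cv2.COLOR_BGR2HSV); k=cv2.inRange(hsv,np.array(lo),np.array(hi))
    n,l,st,ce=cv2.connectedComponentsWithStats(k); out=[]
    for i in range(1,n):
        if st[i,4]>=amin:
            cn=cv2.findContours((l==i).astype(np.uint8),cv2.RETR_EXTERNAL,cv2.CHAIN_APPROX_NONE)[0][0]
            out.append((st[i,4],ce[i],cv2.minAreaRect(cn),cn))
    return out
E
python3 - <<'E'
from h import *
m=bot.camera_model('top'); b=cv2.imread('pics/top0.png')
ms=bot.camera_model('scene'); s=cv2.imread('pics/scene0.png')
print('cam',ray(m,0,0)[0],ray(ms,0,0)[0])
for n,mm,im in(('top',m,b),('scene',ms,s)):
    print(n)
    for a,c,r,cn in blobs(im,(8,150,120),(20,255,255),25):
        print(a,c.round(1),[np.round(x,1) for x in r], plane(mm,*c,0.063).round(4), plane(mm,*c,0.05).round(4))
for a,c,r,cn in blobs(b,(100,150,100),(115,255,255),300):
    print('blue',a,c,r); 
    for p in cv2.boxPoints(r): print(plane(m,*p,0.018).round(4))
for lo,hi in(((0,150,100),(5,255,255)),((172,150,100),(180,255,255))):
  for a,c,r,cn in blobs(b,lo,hi,10): print('red',a,c,r,plane(m,*c,0.088).round(4))
cv2.imwrite('pics/c1.png',cv2.resize(b[100:300,180:500],None,fx=2.5,fy=2.5,interpolation=2)[:,:800])
cv2.imwrite('pics/c2.png',cv2.resize(b[105:245,380:500],None,fx=4,fy=4,interpolation=2))
cv2.imwrite('pics/c3.png',cv2.resize(s[220:340,180:340],None,fx=5,fy=5,interpolation=2))
E
```

```text
cam [0.39669971 0.04123483 1.62482993] [ 1.01254373 -0.70686801  1.1022144 ]
top
462 [436.9 132.7] [array([438.9, 134.9]), array([21.6, 33.2]), np.float64(14.0)] [ 0.7581 -0.34    0.063 ] [ 0.7611 -0.3432  0.05  ]
scene
700 [234.6   9.8] [array([237.5,  14. ]), array([28., 39.]), np.float64(90.0)] [-0.2645  0.6177  0.063 ] [-0.2805  0.6343  0.05  ]
557 [548.8  25.8] [array([548.9,  25.9]), array([10.1, 59.1]), np.float64(20.9)] [0.7996 1.1968 0.063 ] [0.797  1.2206 0.05  ]
144 [348.3 184.1] [array([348.3, 183.9]), array([16.5,  9.4]), np.float64(26.6)] [0.58   0.0909 0.063 ] [0.5745 0.1009 0.05  ]
148 [380.6 203.1] [array([380.7, 203.1]), array([17.4,  9.4]), np.float64(26.6)] [0.6872 0.0815 0.063 ] [0.6832 0.0914 0.05  ]
123 [278.4 205. ] [array([278.3, 205. ]), array([18.7,  7.5]), np.float64(31.0)] [ 0.4633 -0.0751  0.063 ] [ 0.4565 -0.0672  0.05  ]
131 [312.4 226.2] [array([312.2, 226.2]), array([18.8,  7.8]), np.float64(32.0)] [ 0.5779 -0.083   0.063 ] [ 0.5724 -0.0752  0.05  ]
146 [426.7 231.3] [array([426.5, 231. ]), array([19.1,  7.8]), np.float64(45.0)] [0.8309 0.0653 0.063 
[... 449 characters left out ...]
58., 304.]), array([32.5,  9.9]), np.float64(45.0)] [ 0.5988 -0.3341  0.063 ] [ 0.5936 -0.3294  0.05  ]
1678 [292.7 333.5] [array([291.3, 342.2]), array([52.9, 79.5]), np.float64(50.2)] [ 0.7052 -0.3485  0.063 ] [ 0.7014 -0.344   0.05  ]
blue 1146 [230.84554974 217.56980803] ((236.22579956054688, 205.03184509277344), (74.95157623291016, 56.3323974609375), 88.56790161132812)
[0.6507 0.3953 0.018 ]
[0.6554 0.2133 0.018 ]
[0.4141 0.2045 0.018 ]
[0.4096 0.3836 0.018 ]
red 97 [445.25773196 206.92783505] ((445.5, 206.0), (14.0, 11.0), 90.0) [ 0.52   -0.3537  0.088 ]
red 69 [191.1884058  279.33333333] ((191.49998474121094, 279.5), (8.485280990600586, 8.485280990600586), 45.0) [0.3005 0.4199 0.088 ]
```

View pics/c1.png

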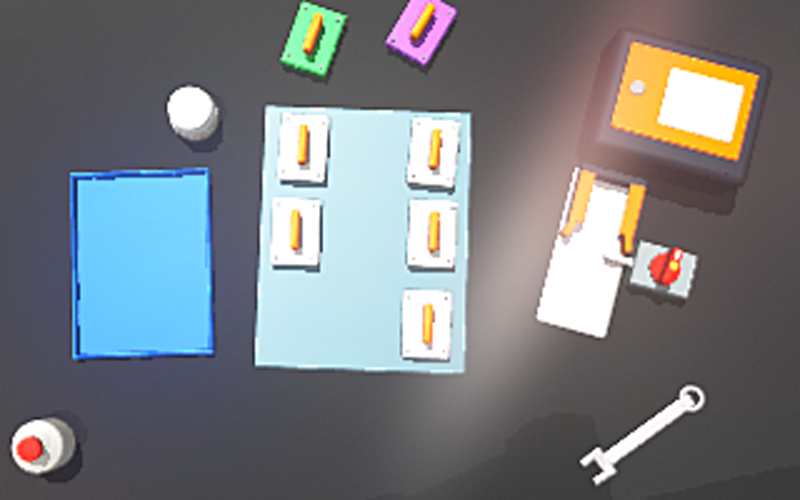

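View pics/c2.png

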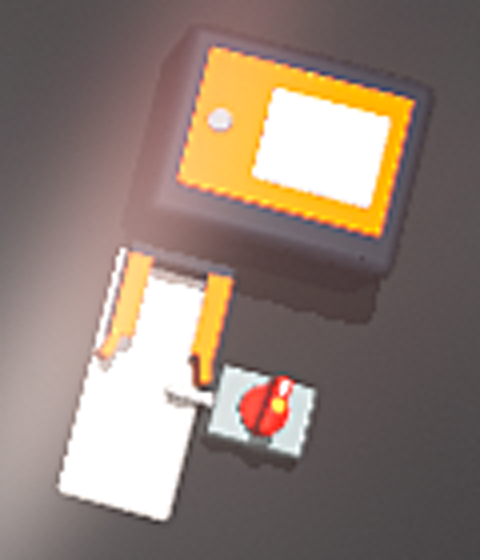

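View pics/c3.png

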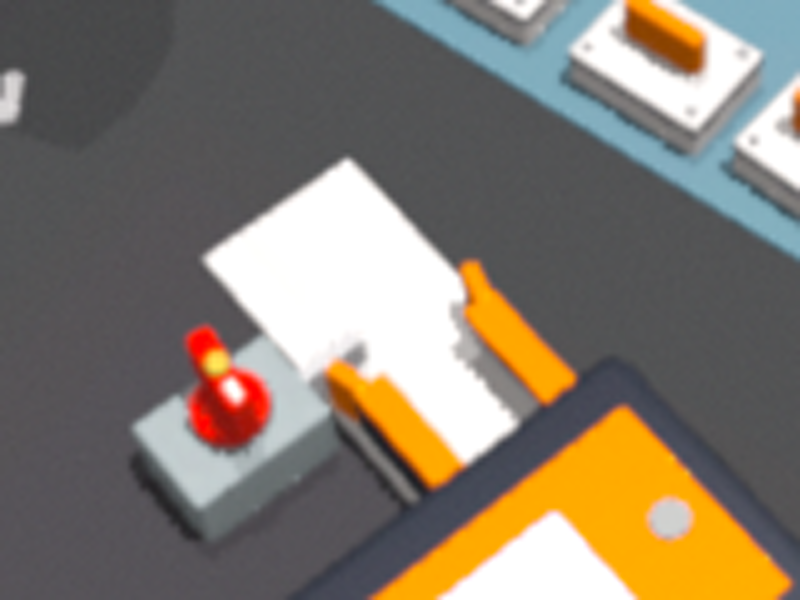

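```bash
python3 - <<'E'
from h import *
m=bot.camera_model('top'); b=cv2.imread('pics/top0.png')
ms=bot.camera_model('scene')
T=lambda x,y:(x/4+380-.4,y/4+105-.4); S=lambda x,y:(x/5+180-.4,y/5+220-.4)
pts=[]
for n,p in {'apF_L':(60,490),'apF_R':(170,522)}.items(): print(n,plane(m,*T(*p),.008).round(4))
for n,p in {'apF_L':(347,158),'apF_R':(203,258)}.items(): print('s',n,plane(ms,*S(*p),.008).round(4))
# housing top corners z .04
for n,p in {'hFL':(210,443),'hFR':(302,458),'hBR':(316,388),'hBL':(226,365)}.items(): print(n,plane(m,*T(*p),.04).round(4))
for n,p in {'hFL':(265,332),'hFR':(133,430),'hBR':(203,505),'hBL':(335,403)}.items(): print('s',n,plane(ms,*S(*p),.04).round(4))
# fins top
for a,c,r,cn in blobs(b,(8,130,120),(26,255,255),12): print(a,c.round(1),plane(m,*c,.05).round(4),r[1],r[2])
E
```

```text
apF_L [ 0.4613 -0.2096  0.008 ]
apF_R [ 0.4357 -0.2974  0.008 ]
s apF_L [ 0.4623 -0.2078  0.008 ]
s apF_R [ 0.4395 -0.2949  0.008 ]
hFL [ 0.4972 -0.3237  0.04  ]
hFR [ 0.4853 -0.3961  0.04  ]
hBR [ 0.5408 -0.4089  0.04  ]
hBL [ 0.5591 -0.338   0.04  ]
s hFL [ 0.5081 -0.3218  0.04  ]
s hFR [ 0.4901 -0.3956  0.04  ]
s hBR [ 0.5421 -0.4063  0.04  ]
s hBL [ 0.5598 -0.3328  0.04  ]
36 [349.2 108.1] [ 0.8416 -0.0633  0.05  ] (3.2584729194641113, 15.091875076293945) 30.963754653930664
43 [304.7 111.8] [0.8291 0.0795 0.05  ] (3.745316743850708, 15.215349197387695) 20.556047439575195
1081 [449.5 138.8] [ 0.7411 -0.3831  0.05  ] (52.440372467041016, 35.35639572143555) 15.068489074707031
25 [578.3 137.8] [ 0.7447 -0.7949  0.05  ] (4.110960960388184, 5.692099571228027) 71.56504821777344
25 [567.5 140.1] [ 0.7372 -0.7599  0.05  ] (4.0, 6.0) 90.0
27 [556.6 142.3] [ 0.73   -0.7246  0.05  ] (4.110960960388184, 6.640782833099365) 71.56504821777344
25 [545.7 144.5] [ 0.7228 -0.6897  0.05  ] (4.0249223709106445, 6.260990142822266) 63.43495178222656
26 [535.2 146.8] [ 0.7154 -0.6558  0.05  ] (4.02492237
[... 307 characters left out ...]
4 [572.2 157.2] [ 0.6817 -0.7719  0.05  ] (4.0249223709106445, 5.81377649307251) 63.43495178222656
26 [560.8 159.5] [ 0.6746 -0.7354  0.05  ] (4.0, 8.0) 90.0
26 [550.7 161.8] [ 0.6669 -0.7027  0.05  ] (4.0, 6.0) 90.0
25 [539.6 163.8] [ 0.6607 -0.6671  0.05  ] (4.0, 6.0) 90.0
33 [414.2 178.4] [ 0.6136 -0.2676  0.05  ] (2.1758737564086914, 18.666706085205078) 13.240518569946289
137 [432.3 185.4] [ 0.5912 -0.3244  0.05  ] (5.850796699523926, 26.683177947998047) 12.804265975952148
30 [297.6 191.2] [0.5728 0.1011 0.05  ] (2.3511526584625244, 14.106916427612305) 4.085616588592529
44 [353.3 190.9] [ 0.5736 -0.0747  0.05  ] (14.0, 3.0) 90.0
53 [350.7 229.5] [ 0.452  -0.0655  0.05  ] (14.0, 3.0) 90.0
```

```bash
cat >> h.py <<'E'
def delta(gp,yaw,quiet=False):
    """gp: desired grasp point world; yaw: world angle of the jaw (tool y) axis, tool pointing straight down. Prints shift cm in tool axes + rotvec"""
    s=bot.read_state(); R0=R.from_rotvec(s['tcp_rot']).as_matrix(); p0=s['tool_pos']
    y=np.array([np.cos(yaw),np.sin(yaw),0]); z=np.array([0,0,-1.]); x=np.cross(y,z)
    R1=np.stack([x,y,z],1)
    t=np.array(gp)-R1@[0,0,.155]
    d=R0.T@(t-p0)*100; w=R.from_matrix(R0.T@R1).as_rotvec()
    print('shift cm',d.round(2),'turn',w.round(3),'rows>=',int(np.ceil(max(np.linalg.norm(d)/6.25,np.degrees(np.linalg.norm(w))/10.7))))
def now():
    s=bot.read_state(); Rm=R.from_rotvec(s['tcp_rot']).as_matrix()
    print('t',round(s['time'],2),'gp',(s['tool_pos']+Rm@[0,0,.155]).round(4),'jaw yaw',round(float(np.arctan2(Rm[1,1],Rm[0,1])),3),'z',Rm[:,2].round(3),'F',s['wrist_force'].round(2),'T',s['torque'].round(2),'w',round(s['width'],3),'q',s['q'].round(2))
E
python3 - <<'E'
from h import *
now(); m=bot.camera_model('wrist'); s=bot.read_state()
Rt=R.from_rotvec(s['tcp_rot']).as_matrix(); Rc=R.from_rotvec(m['rvec']).as_matrix()
print('cam in tool',Rt.T@(-Rc.T@m['tvec']-s['tool_pos']),'axes',(Rt.T@Rc.T).round(3))
for yw in(1.336,1.336-np.pi): delta((.50,-.30,.29),yw)
E
```

```text
t 0.15 gp [ 0.1908 -0.6469  0.2486] jaw yaw -1.284 z [-0.     0.002 -1.   ] F [-0.37 -0.3   0.23] T [-0.   -0.03  0.05] w 1.001 q [-1.32  0.26  1.61 -0.    1.27 -0.04]
cam in tool [ 0.07001673 -0.0007969   0.02984679] axes [[-0.    -0.962 -0.274]
 [ 1.    -0.     0.   ]
 [-0.    -0.274  0.962]]
shift cm [ 39.47 -24.56  -4.09] turn [-1.00e-03 -2.00e-03 -2.62e+00] rows>= 15
shift cm [ 39.47 -24.56  -4.09] turn [-0.002  0.     0.522] rows>= 8
```

```bash
python3 -m jog '[[[0,39.5,-24.6,-4,0,0,-2.6],[0,39.5,-24.6,-4,0,0,-2.6],[0,39.5,-24.6,-4,0,0,-2.6],[0,39.5,-24.6,-4,0,0,-2.6],[0,39.5,-24.6,-4,0,0,-2.6],[0,39.5,-24.6,-4,0,0,-2.6],[0,39.5,-24.6,-4,0,0,-2.6],[0,39.5,-24.6,-4,0,0,-2.6],[0,39.5,-24.6,-4,0,0,-2.6],[0,39.5,-24.6,-4,0,0,-2.6],[0,39.5,-24.6,-4,0,0,-2.6],[0,39.5,-24.6,-4,0,0,-2.6]]]' 40
python3 - <<'E'
from h import *
now(); delta((.50,-.30,.29),1.336)
E
```

```text
time: 1.65
tool_pos: [0.5001, -0.2995, 0.4442]
tcp_rot: [-0.926, -3.001, -0.0]
wrist_force: [0.4, 0.2, -0.6]
width: 0.995
t 1.65 gp [ 0.5    -0.2995  0.2892] jaw yaw 0.972 z [-0.001  0.    -1.   ] F [ 0.4   0.21 -0.58] T [-0.01 -0.   -0.03] w 0.995 q [-0.58  0.07  1.76 -0.    1.32 -1.55]
shift cm [-0.01 -0.05 -0.08] turn [ 0.    -0.001 -0.364] rows>= 2
```

```bash
python3 -m jog '[[[0,0,0,0,0,0,-0.36],[0,0,0,0,0,0,-0.36],[0,0,0,0,0,0,-0.36],[0,0,0,0,0,0,-0.36]]]'
python3 - <<'E'
from h import *
now(); m,b=shot('wrist','w1'); np.save('w1.npy',m,allow_pickle=True)
E
```

```text
time: 2.15
tool_pos: [0.5002, -0.2997, 0.4445]
tcp_rot: [-0.388, -3.117, -0.0]
wrist_force: [0.6, 0.8, 0.4]
width: 1.001
t 2.15 gp [ 0.5001 -0.2997  0.2895] jaw yaw 1.323 z [-0.  0. -1.] F [0.62 0.84 0.39] T [ 0.04 -0.05 -0.07] w 1.001 q [-0.58  0.07  1.76  0.    1.32 -1.91]
```

View pics/w1.png

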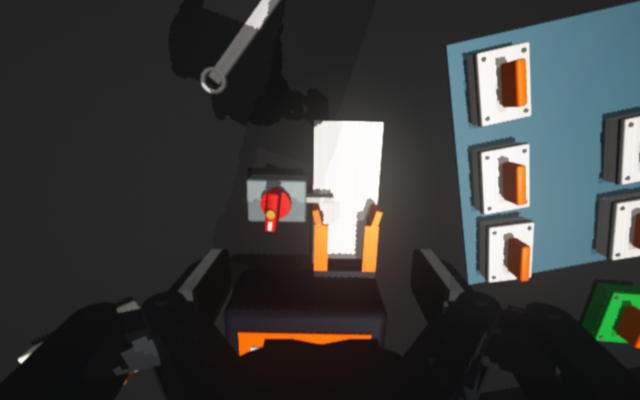

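The wrist view shows the loader nearly upright: apron front corners near (314,122) and (383,122), wing near (273,210), and the bar pointing along the loader's x. I'll enlarge it for the corners.

```bash
python3 - <<'E'
import cv2
b=cv2.imread('pics/w1.png')
c=cv2.resize(b[110:310,220:410],None,fx=4,fy=3,interpolation=2)
c=cv2.resize(b[112:262,230:400],None,fx=4,fy=4,interpolation=2); cv2.imwrite('pics/w1c.png',c)
E
```

```text
(no output)
```

View pics/w1c.png

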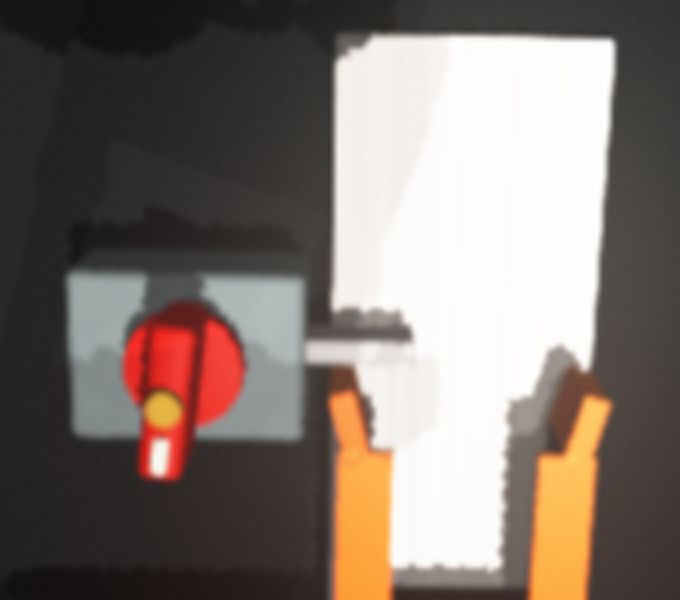

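```bash
python3 - <<'E'
from h import *
from scipy.optimize import least_squares
m=np.load('w1.npy',allow_pickle=True).item()
C=[((615,38),(-110,45,8)),((335,35),(-110,-45,8)),((67,272),(-37,-129,40)),((305,272),(-37,-53,40)),((303,437),(19,-53,40)),((75,437),(19,-129,40)),((391,453),(20,-23.5,45)),((539,457),(20,23.5,45))]
W=np.array([plane(m,p[0]/4+230-.4,p[1]/4+112-.4,l[2]/1000)[:2] for p,l in C]); L=np.array([l[:2] for _,l in C])/1000
def f(v):
    c,s=np.cos(v[2]),np.sin(v[2]); return ((L@np.array([[c,s],[-s,c]])+v[:2])-W)
r=least_squares(lambda v:f(v).ravel(),[.54,-.28,-.23]); print(r.x.round(4)); print((f(r.x)*1000).round(1))
v=r.x;c,s=np.cos(v[2]),np.sin(v[2]); T=lambda x,y:np.array([v[0]+c*x-s*y,v[1]+s*x+c*y])
print('wing',T(-.009,-.09),'home',T(.043,0))
# bar direction: top end pts z=.088
a=plane(m,172/4+229.6,330/4+111.6,.088);bb=plane(m,160/4+229.6,477/4+111.6,.088); print('bar ends',a,bb, np.arctan2(*(bb-a)[1::-1]))
E
```

```text
[ 0.5565 -0.2781 -0.2689]
[[ 0.2 -0.2]
 [-0.6  0.7]
 [-1.1 -0.8]
 [ 0.7 -0. ]
 [ 1.7 -0.1]
 [-0.2 -1.2]
 [-0.1  1.2]
 [-0.7  0.4]]
wing [ 0.52390872 -0.36249928] home [ 0.59794892 -0.28954691]
bar ends [ 0.50350788 -0.3545645   0.088     ] [ 0.54455212 -0.37045373  0.088     ] -0.36935783973021763
```

Corner fit residuals are ≤1.7 mm. The loader is at (0.5565, -0.2781), yaw -0.269, and the wing axis is at (0.524, -0.3625), with the bar midpoint agreeing.

```bash
python3 - <<'E'
from h import *
delta((.5239,-.3625,.13),1.28);delta((.5239,-.3625,.080),1.28)
E
```

```text
shift cm [-3.84 -5.51 15.95] turn [ 0.    -0.     0.044] rows>= 3
shift cm [-3.84 -5.51 20.95] turn [ 0.    -0.     0.044] rows>= 4
```

```bash
python3 -m jog '[[[0,-3.84,-5.51,12,0,0,0.044],[0,-3.84,-5.51,16,0,0,0.044],[0,-3.84,-5.51,16,0,0,0.044],[0,-3.84,-5.51,18.5,0,0,0.044],[0,-3.84,-5.51,20.9,0,0,0.044],[0,-3.84,-5.51,20.9,0,0,0.044],[0,-3.84,-5.51,20.9,0,0,0.044],[0,-3.84,-5.51,20.9,0,0,0.044]]]'
python3 - <<'E'
from h import *
now(); shot('wrist','w2')
E
```

```text
time: 3.2
tool_pos: [0.5248, -0.363, 0.2376]
tcp_rot: [0.452, 3.106, -0.002]
wrist_force: [-0.7, 0.4, 0.3]
width: 1.002
t 3.2 gp [ 0.5252 -0.3632  0.0826] jaw yaw 1.282 z [ 0.002 -0.002 -1.   ] F [-0.65  0.39  0.29] T [0.03 0.05 0.04] w 1.002 q [-0.64  0.34  1.83  0.    0.96 -1.93]
```

View pics/w2.png

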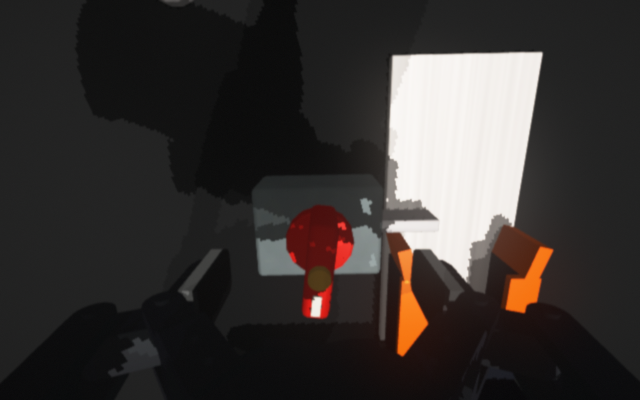

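The bar at (318,290) is centred between the fingers, so I'll close.

```bash
python3 -m jog '[[[1,0,0,0,0,0,0],[1,0,0,0,0,0,0],[1,0,0,0,0,0,0],[1,0,0,0,0,0,0],[1,0,0,0,0,0,0],[1,0,0,0,0,0,0],[1,0,0,0,0,0,0],[1,0,0,0,0,0,0]]]' 60
python3 - <<'E'
from h import *
now()
E
```

```text
time: 4.25
tool_pos: [0.524, -0.3632, 0.2359]
tcp_rot: [0.452, 3.109, -0.002]
wrist_force: [-2.4, -5.0, 0.4]
width: 0.139
t 4.25 gp [ 0.524  -0.3634  0.0809] jaw yaw 1.282 z [ 0.    -0.001 -1.   ] F [-2.35 -4.99  0.44] T [-0.77  0.36  0.08] w 0.139 q [-0.64  0.34  1.83 -0.    0.96 -1.93]
```

```bash
python3 -m jog '[[[1,0,0,0,0,0,0.15],[1,0,0,0,0,0,0.3],[1,0,0,0,0,0,0.45],[1,0,0,0,0,0,0.6],[1,0,0,0,0,0,0.75],[1,0,0,0,0,0,0.9],[1,0,0,0,0,0,1.05],[1,0,0,0,0,0,1.2],[1,0,0,0,0,0,1.3],[1,0,0,0,0,0,1.3]]]'
python3 - <<'E'
from h import *
now()
E
python3 -m jog '[[[1,0,0,0,0,0,0.15],[1,0,0,0,0,0,0.3],[1,0,0,0,0,0,0.45],[1,0,0,0,0,0,0.6],[1,0,0,0,0,0,0.75],[1,0,0,0,0,0,0.9],[1,0,0,0,0,0,1.05],[1,0,0,0,0,0,1.2],[1,0,0,0,0,0,1.3],[1,0,0,0,0,0,1.3]]]'
python3 - <<'E'
from h import *
now();shot('wrist','w3')
E
```

```text
time: 5.5
tool_pos: [0.5239, -0.3633, 0.2359]
tcp_rot: [2.242, 2.2, -0.002]
wrist_force: [-2.6, -5.8, 0.9]
width: 0.139
t 5.5 gp [ 0.5239 -0.3635  0.0809] jaw yaw -0.019 z [-0.    -0.002 -1.   ] F [-2.64 -5.84  0.94] T [-0.91  0.47 -0.05] w 0.139 q [-0.65  0.34  1.83 -0.    0.96 -0.63]
time: 6.75
tool_pos: [0.5238, -0.3632, 0.236]
tcp_rot: [3.115, 0.395, -0.001]
wrist_force: [-3.6, -5.2, 1.6]
width: 0.139
t 6.75 gp [ 0.5237 -0.3634  0.081 ] jaw yaw -1.319 z [-0.    -0.001 -1.   ] F [-3.6  -5.19  1.58] T [-0.89  0.52 -0.09] w 0.139 q [-0.65  0.34  1.83 -0.    0.96  0.67]
```

View pics/w3.png

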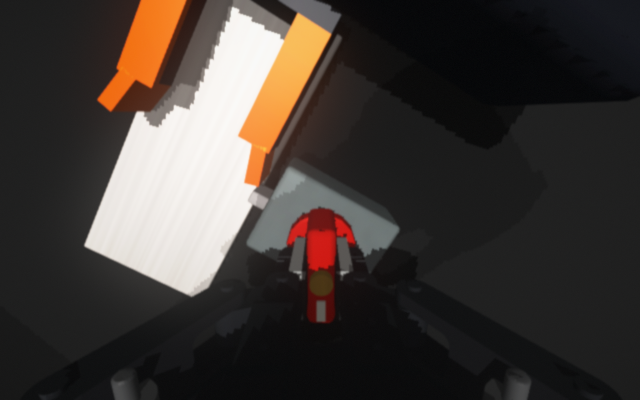

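The tongue at (257,198) now lies outside the apron edge. I'll nudge further towards the stop and watch the torque.

```bash
python3 -m jog '[[[1,0,0,0,0,0,0.05],[1,0,0,0,0,0,0.1],[1,0,0,0,0,0,0.13],[1,0,0,0,0,0,0.13]]]'
python3 - <<'E'
from h import *
now()
E
```

```text
time: 7.3
tool_pos: [0.5238, -0.3632, 0.236]
tcp_rot: [3.134, 0.192, -0.001]
wrist_force: [-2.0, -5.3, 1.5]
width: 0.134
t 7.3 gp [ 0.5237 -0.3634  0.081 ] jaw yaw -1.448 z [-0.    -0.001 -1.   ] F [-1.97 -5.34  1.53] T [-0.85  0.54 -0.03] w 0.134 q [-0.64  0.34  1.83 -0.    0.96  0.8 ]
```

```bash
python3 -m jog '[[[0,0,0,0,0,0,0],[0,0,0,0,0,0,0],[0,0,0,0,0,0,0],[0,0,0,0,0,0,0],[0,0,0,0,0,0,0],[0,0,0,-5,0,0,0],[0,0,0,-10,0,0,0],[0,0,0,-20,0,0,0],[0,0,0,-20,0,0,0]]]'
python3 - <<'E'
from h import *
now(); delta((.60,0.03,.30),1.57)
E
```

```text
time: 8.43
tool_pos: [0.5244, -0.3627, 0.44]
tcp_rot: [3.133, 0.192, 0.006]
wrist_force: [-0.2, 0.4, 0.5]
width: 0.998
t 8.43 gp [ 0.5251 -0.3632  0.285 ] jaw yaw -1.448 z [ 0.004 -0.003 -1.   ] F [-0.23  0.44  0.45] T [ 0.02 -0.02 -0.01] w 0.998 q [-0.64  0.17  1.65  0.    1.31  0.8 ]
shift cm [ 12.31 -38.05  -1.58] turn [ 0.006  0.005 -3.018] rows>= 17
```

```bash
python3 -m jog '[[[0,12.3,-38,-1.6,0,0,-3],[0,12.3,-38,-1.6,0,0,-3],[0,12.3,-38,-1.6,0,0,-3],[0,12.3,-38,-1.6,0,0,-3],[0,12.3,-38,-1.6,0,0,-3],[0,12.3,-38,-1.6,0,0,-3],[0,12.3,-38,-1.6,0,0,-3],[0,12.3,-38,-1.6,0,0,-3],[0,12.3,-38,-1.6,0,0,-3],[0,12.3,-38,-1.6,0,0,-3],[0,12.3,-38,-1.6,0,0,-3],[0,12.3,-38,-1.6,0,0,-3]]]'
python3 - <<'E'
from h import *
now(); delta((.60,0.03,.30),1.57)
E
```

```text
time: 9.93
tool_pos: [0.5996, 0.0298, 0.4516]
tcp_rot: [-1.169, -2.916, -0.0]
wrist_force: [-0.6, 0.2, 0.7]
width: 0.999
t 9.93 gp [0.5995 0.0298 0.2966] jaw yaw 0.808 z [-0.  0. -1.] F [-0.61  0.19  0.67] T [0.03 0.05 0.  ] w 0.999 q [ 0.01  0.1   1.71  0.    1.33 -0.8 ]
shift cm [-0.02  0.05 -0.34] turn [ 0.    -0.    -0.762] rows>= 5
```

```bash
python3 -m jog '[[[0,0,0,0,0,0,-0.762],[0,0,0,0,0,0,-0.762],[0,0,0,0,0,0,-0.762],[0,0,0,0,0,0,-0.762],[0,0,0,0,0,0,-0.762],[0,0,0,0,0,0,-0.762]]]'
python3 - <<'E'
from h import *
now(); m,b=shot('wrist','w4'); np.save('w4.npy',m,allow_pickle=True)
E
```

```text
time: 10.68
tool_pos: [0.5996, 0.0297, 0.4517]
tcp_rot: [0.015, 3.142, 0.0]
wrist_force: [0.4, -0.0, -0.5]
width: 1.003
t 10.68 gp [0.5996 0.0297 0.2967] jaw yaw 1.561 z [ 0.  0. -1.] F [ 0.39 -0.05 -0.49] T [0.03 0.02 0.01] w 1.003 q [ 0.01  0.1   1.71  0.    1.33 -1.55]
```

View pics/w4.png

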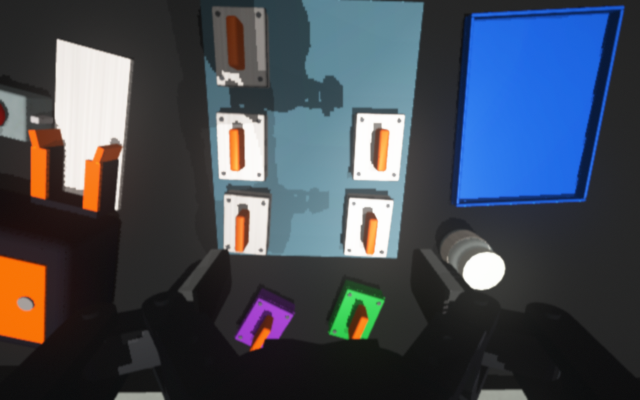

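```bash
cat >> h.py <<'E'
def mags(m,b,zt=.031,show=True):
    """box tops: grey/white + orange merged; minAreaRect projected at z=zt"""
    hsv=cv2.cvtColor(b,cv2.COLOR_BGR2HSV)
    k=((hsv[...,1]<60)&(hsv[...,2]>90)).astype(np.uint8)*255
    out=[]
    for a,c,r,cn in blobs(b,(5,150,90),(22,255,255),60):
        if r[1][0]*r[1][1]>2500: continue
        out.append((c,r[2]))
    return out,k
E
python3 - <<'E'
from h import *
m=np.load('w4.npy',allow_pickle=True).item(); b=cv2.imread('pics/w4.png')
hsv=cv2.cvtColor(b,cv2.COLOR_BGR2HSV)
k=((hsv[...,1]<60)&(hsv[...,2]>60)).astype(np.uint8)*255
k[270:]=0; k[:,:205]=0;k[:,415:]=0
k=cv2.morphologyEx(k,cv2.MORPH_OPEN,np.ones((3,3)))
for cn in cv2.findContours(k,cv2.RETR_EXTERNAL,cv2.CHAIN_APPROX_NONE)[0]:
    if cv2.contourArea(cn)<300: continue
    r=cv2.minAreaRect(cn); P=np.array([plane(m,*p,.031)[:2] for p in cv2.boxPoints(r)])
    e=sorted([np.linalg.norm(P[i]-P[i-1]) for i in range(4)])
    d=P[1]-P[0] if np.linalg.norm(P[1]-P[0])>np.linalg.norm(P[2]-P[1]) else P[2]-P[1]
    y=np.arctan2(d[1],d[0]); y=(y+np.pi/2)%np.pi-np.pi/2
    print('mag',np.round(r[0],1),P.mean(0).round(4),np.round(e,4),'yaw',round(y,3))
for a,c,r,cn in blobs(b,(100,150,60),(118,255,255),2000):
    P=np.array([plane(m,*p,.018)[:2] for p in cv2.boxPoints(r)]); print('tray',np.round(r[0]),P.mean(0),P.round(4).tolist())
for n,p in {'tl':(469,11),'tr':(622,7),'br':(587,203),'bl':(456,205)}.items(): print(n,plane(m,*p,.018).round(4))
for n,p in {'tl':(205,0),'tr':(423,2),'br':(400,258),'bl':(221,253)}.items(): print('mat',n,plane(m,*p,.003).round(4))
E
```

```text
mag [367.5 227.5] [0.6837 0.0941] [0.0701 0.0755 0.1129 0.1131] yaw 0.056
mag [247. 221.] [ 0.6722 -0.0706] [0.0633 0.0677 0.1014 0.1017] yaw -0.054
mag [410.2 195. ] [0.6406 0.1492] [0.0193 0.0215 0.1644 0.1648] yaw -0.028
mag [376.4 146.4] [0.5729 0.1018] [0.0666 0.0709 0.0879 0.0884] yaw -0.047
mag [241. 146.] [ 0.5707 -0.0705] [0.0641 0.0683 0.0883 0.0886] yaw -0.058
mag [240.5  46. ] [ 0.4552 -0.0617] [0.0645 0.0688 0.0851 0.0854] yaw -0.056
tray [537. 105.] [0.53534071 0.30728228] [[0.655, 0.209], [0.3969, 0.2029], [0.4124, 0.3868], [0.677, 0.4305]]
tl [0.4167 0.2064 0.018 ]
tr [0.4143 0.3847 0.018 ]
br [0.6534 0.3987 0.018 ]
bl [0.6545 0.2178 0.018 ]
mat tl [ 0.3976 -0.1069  0.003 ]
mat tr [0.4023 0.1562 0.003 ]
mat br [0.7422 0.1493 0.003 ]
mat bl [ 0.7313 -0.1208  0.003 ]
```

Five magazines found on the mat with size checks around 88×66 mm. Tray: about (0.534, 0.301), yaw 0.047. I'll start with the nearest magazine, M5 at (0.4545, -0.065).

```bash
python3 - <<'E'
from h import *
delta((.4545,-.065,.12),1.52);delta((.4545,-.065,.053),1.52)
E
```

```text
shift cm [14.42 -9.6  17.67] turn [ 0.    -0.     0.042] rows>= 4
shift cm [14.42 -9.6  24.37] turn [ 0.    -0.     0.042] rows>= 5
```

```bash
python3 -m jog '[[[0,14.4,-9.6,10,0,0,0.042],[0,14.4,-9.6,15,0,0,0.042],[0,14.4,-9.6,17.7,0,0,0.042],[0,14.4,-9.6,17.7,0,0,0.042],[0,14.4,-9.6,17.7,0,0,0.042],[0,14.4,-9.6,20,0,0,0.042],[0,14.4,-9.6,22.5,0,0,0.042],[0,14.4,-9.6,24.4,0,0,0.042],[0,14.4,-9.6,24.4,0,0,0.042],[0,14.4,-9.6,24.4,0,0,0.042]]]'
python3 - <<'E'
from h import *
now();shot('wrist','w5')
E
```

```text
time: 11.98
tool_pos: [0.4564, -0.0653, 0.2091]
tcp_rot: [0.077, 3.138, -0.001]
wrist_force: [-0.2, 0.1, -0.1]
width: 0.997
t 11.97 gp [ 0.4568 -0.0654  0.0541] jaw yaw 1.522 z [ 0.003 -0.    -1.   ] F [-0.25  0.05 -0.15] T [-0.03  0.02 -0.  ] w 0.997 q [-0.2   0.08  2.22  0.    0.84 -1.72]
```

View pics/w5.png

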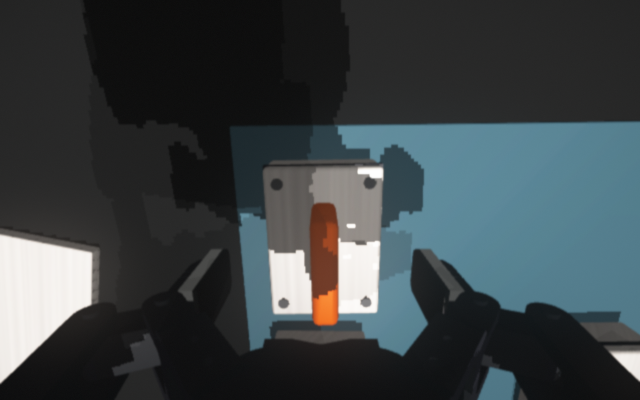

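The fin at (323,265) is centred and aligned between the jaws. Grip and lift.

```bash
python3 -m jog '[[[1,0,0,0,0,0,0],[1,0,0,0,0,0,0],[1,0,0,0,0,0,0],[1,0,0,0,0,0,0],[1,0,0,0,0,0,0],[1,0,0,0,0,0,0],[1,0,0,0,0,0,0],[1,0,0,-2,0,0,0],[1,0,0,-5,0,0,0],[1,0,0,-6.5,0,0,0],[1,0,0,-6.5,0,0,0],[1,0,0,-6.5,0,0,0]]]' 40
python3 -m jog '[[[1,0,0,0,0,0,0],[1,0,0,0,0,0,0],[1,0,0,0,0,0,0]]]'
python3 - <<'E'
from h import *
now();
E
```

```text
time: 13.52
tool_pos: [0.4544, -0.0652, 0.2716]
tcp_rot: [-0.077, -3.139, -0.0]
wrist_force: [-0.1, -0.1, -2.8]
width: 0.132
time: 13.9
tool_pos: [0.4549, -0.0653, 0.2722]
tcp_rot: [-0.077, -3.14, -0.0]
wrist_force: [-0.2, 0.3, -2.1]
width: 0.132
t 13.9 gp [ 0.4547 -0.0653  0.1172] jaw yaw 1.522 z [-0.001  0.    -1.   ] F [-0.16  0.32 -2.1 ] T [-0.   -0.03 -0.05] w 0.132 q [-0.2  -0.02  2.18 -0.    0.98 -1.72]
```

```bash
cat >> h.py <<'E'
def tray(x,y,z):
    c,s=np.cos(.047),np.sin(.047); return (.534+c*x-s*y,.301+s*x+c*y,z)
E
python3 -m jog '[[[1,0,0,-3,0,0,0],[1,0,0,-5,0,0,0],[1,0,0,-5,0,0,0],[1,0,0,-5,0,0,0]]]'
python3 - <<'E'
from h import *
f=[bot.read_state()['wrist_force'][2]]
for i in range(4): bot.read_camera('top'); f.append(bot.read_state()['wrist_force'][2])
print(np.round(f,2)); now()
delta(tray(-.05,.04,.165),1.618);delta(tray(-.05,.04,.056),1.618)
E
```

```text
time: 14.4
tool_pos: [0.4546, -0.0652, 0.3218]
tcp_rot: [-0.077, -3.14, -0.0]
wrist_force: [-0.5, -0.1, -1.1]
width: 0.129
[-1.06 -1.95 -1.54 -1.45 -1.63]
t 14.6 gp [ 0.4542 -0.0651  0.1665] jaw yaw 1.522 z [-0.002  0.    -1.   ] F [-0.24  0.04 -1.63] T [0.   0.03 0.02] w 0.135 q [-0.2  -0.08  2.14  0.    1.09 -1.72]
shift cm [-0.79 40.47  0.16] turn [ 0.    -0.002 -0.096] rows>= 7
shift cm [-0.82 40.46 11.06] turn [ 0.    -0.002 -0.096] rows>= 7
```

About 1.5 N, so M5 is empty and goes in the tray.

```bash
python3 -m jog '[[[1,-0.8,40.5,0,0,0,-0.096],[1,-0.8,40.5,0,0,0,-0.096],[1,-0.8,40.5,0,0,0,-0.096],[1,-0.8,40.5,0,0,0,-0.096],[1,-0.8,40.5,0,0,0,-0.096],[1,-0.8,40.5,0,0,0,-0.096],[1,-0.8,40.5,0,0,0,-0.096],[1,-0.8,40.5,0,0,0,-0.096],[1,-0.8,40.5,5,0,0,-0.096],[1,-0.8,40.5,9,0,0,-0.096],[1,-0.8,40.5,11,0,0,-0.096],[1,-0.8,40.5,11,0,0,-0.096]]]'
python3 - <<'E'
from h import *
now();shot('wrist','w6')
E
```

```text
time: 16.1
tool_pos: [0.4826, 0.3378, 0.2115]
tcp_rot: [0.073, -3.139, 0.002]
wrist_force: [-0.6, -0.6, -1.1]
width: 0.129
t 16.1 gp [0.4823 0.3376 0.0565] jaw yaw 1.617 z [-0.002 -0.001 -1.   ] F [-0.59 -0.57 -1.08] T [-0.07  0.01 -0.01] w 0.129 q [ 0.57  0.29  1.95 -0.    0.9  -1.05]
```

View pics/w6.png

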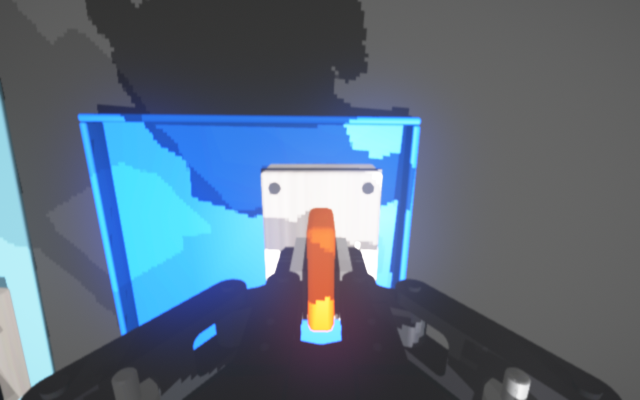

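The magazine sits over the tray's near-left slot, clear of the walls. Release and rise.

```bash
python3 -m jog '[[[1,0,0,0.2,0,0,0],[1,0,0,0.2,0,0,0],[0.4,0,0,0.2,0,0,0],[0.4,0,0,0.2,0,0,0],[0.4,0,0,0.2,0,0,0],[0.4,0,0,-3,0,0,0],[0,0,0,-9,0,0,0],[0,0,0,-9,0,0,0],[0,0,0,-9,0,0,0]]]'
python3 - <<'E'
from h import *
now();delta((.5735,.101,.14),1.52);delta((.5735,.101,.053),1.52)
E
```

```text
time: 17.27
tool_pos: [0.4827, 0.3388, 0.3031]
tcp_rot: [-0.074, 3.14, 0.001]
wrist_force: [-1.0, -0.2, -0.8]
width: 0.999
t 17.27 gp [0.4828 0.3389 0.1481] jaw yaw 1.618 z [ 0.001  0.    -1.   ] F [-1.03 -0.22 -0.75] T [-0.04  0.01 -0.06] w 0.999 q [ 0.57  0.19  1.89 -0.    1.06 -1.05]
shift cm [ -7.95 -24.19   0.8 ] turn [0.    0.001 0.098] rows>= 5
shift cm [ -7.94 -24.19   9.5 ] turn [0.    0.001 0.098] rows>= 5
```

```bash
python3 -m jog '[[[0,-7.95,-24.2,0,0,0,0.098],[0,-7.95,-24.2,0,0,0,0.098],[0,-7.95,-24.2,0,0,0,0.098],[0,-7.95,-24.2,0,0,0,0.098],[0,-7.95,-24.2,0.8,0,0,0.098],[0,-7.95,-24.2,0.8,0,0,0.098],[0,-7.95,-24.2,5,0,0,0.098],[0,-7.95,-24.2,9.5,0,0,0.098],[0,-7.95,-24.2,9.5,0,0,0.098],[0,-7.95,-24.2,9.5,0,0,0.098]]]'
python3 - <<'E'
from h import *
now();shot('wrist','w7')
E
```

```text
time: 18.52
tool_pos: [0.5737, 0.1021, 0.2084]
tcp_rot: [0.077, 3.14, 0.0]
wrist_force: [-0.5, 0.6, 0.6]
width: 1.001
t 18.52 gp [0.5737 0.1021 0.0534] jaw yaw 1.522 z [ 0.  0. -1.] F [-0.54  0.62  0.55] T [ 0.01 -0.1   0.03] w 1.001 q [ 0.13  0.29  1.97  0.    0.88 -1.39]
```

View pics/w7.png

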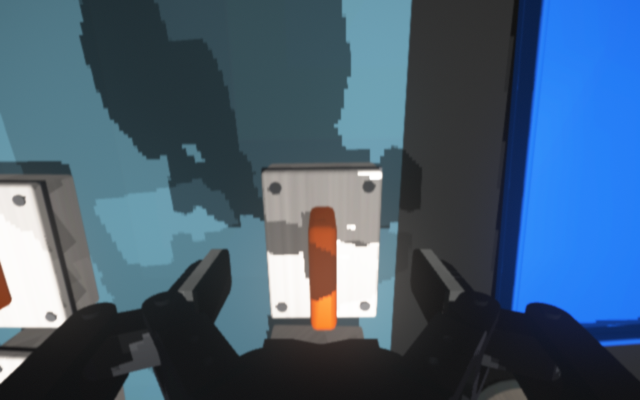

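The fin at (322,265) is centred and aligned. Grip, lift and weigh.

```bash
python3 -m jog '[[[1,0,0,0,0,0,0],[1,0,0,0,0,0,0],[1,0,0,0,0,0,0],[1,0,0,0,0,0,0],[1,0,0,0,0,0,0],[1,0,0,0,0,0,0],[1,0,0,0,0,0,0],[1,0,0,-3,0,0,0],[1,0,0,-8,0,0,0],[1,0,0,-11.2,0,0,0],[1,0,0,-11.2,0,0,0],[1,0,0,-11.2,0,0,0]]]' 40
python3 - <<'E'
from h import *
f=[]
for i in range(5): bot.read_camera('top'); f.append(bot.read_state()['wrist_force'][2])
print(np.round(f,2)); now()
delta(tray(.05,.04,.165),1.618);delta(tray(.05,.04,.055),1.618)
E
```

```text
time: 20.08
tool_pos: [0.5724, 0.1005, 0.317]
tcp_rot: [-0.08, -3.136, 0.001]
wrist_force: [-0.8, -0.5, -4.7]
width: 0.133
[-4.47 -4.75 -4.57 -4.71 -4.83]
t 20.32 gp [0.5724 0.1006 0.1626] jaw yaw 1.52 z [-0.003 -0.001 -1.   ] F [-0.31  0.49 -4.83] T [-0.01 -0.01  0.02] w 0.135 q [ 0.13  0.16  1.9  -0.    1.09 -1.39]
shift cm [ 0.32 24.27 -0.26] turn [-0.001 -0.003 -0.098] rows>= 4
shift cm [ 0.28 24.28 10.74] turn [-0.001 -0.003 -0.098] rows>= 5
```

Mean 4.67 N (≈0.476 kg), so this is the full one. I'll carry it to the apron in front of the mouth.

```bash
cat >> h.py <<'E'
def ldr(x,y,z):
    c,s=np.cos(-.269),np.sin(-.269); return (.5565+c*x-s*y,-.2781+s*x+c*y,z)
def toldr(p):
    c,s=np.cos(-.269),np.sin(-.269); d=np.array(p[:2])-[.5565,-.2781]; return (c*d[0]+s*d[1],-s*d[0]+c*d[1])
E
python3 - <<'E'
from h import *
delta(ldr(-.065,0,.165),1.302);delta(ldr(-.065,0,.075),1.302);delta(ldr(-.065,0,.059),1.302)
E
```

```text
shift cm [  6.06 -36.51  -0.2 ] turn [-0.001 -0.003  0.218] rows>= 6
shift cm [  6.03 -36.5    8.8 ] turn [-0.001 -0.003  0.218] rows>= 7
shift cm [  6.03 -36.5   10.4 ] turn [-0.001 -0.003  0.218] rows>= 7
```

```bash
python3 -m jog '[[[1,6.05,-36.5,0,0,0,0.218],[1,6.05,-36.5,0,0,0,0.218],[1,6.05,-36.5,0,0,0,0.218],[1,6.05,-36.5,0,0,0,0.218],[1,6.05,-36.5,0,0,0,0.218],[1,6.05,-36.5,0,0,0,0.218],[1,6.05,-36.5,0,0,0,0.218],[1,6.05,-36.5,3,0,0,0.218],[1,6.05,-36.5,6,0,0,0.218],[1,6.05,-36.5,8.8,0,0,0.218],[1,6.05,-36.5,8.8,0,0,0.218],[1,6.05,-36.5,8.8,0,0,0.218]]]'
python3 - <<'E'
from h import *
now();shot('wrist','w8');shot('top','t8');delta(ldr(-.065,0,.059),1.302)
E
```

```text
time: 21.82
tool_pos: [0.4952, -0.2603, 0.2323]
tcp_rot: [0.42, 3.113, -0.0]
wrist_force: [0.4, 0.4, -4.3]
width: 0.134
t 21.82 gp [ 0.4953 -0.2603  0.0773] jaw yaw 1.303 z [ 0.001 -0.    -1.   ] F [ 0.42  0.36 -4.25] T [ 0.02 -0.05 -0.03] w 0.134 q [-0.53  0.22  2.01  0.    0.92 -1.83]
shift cm [ 0.18 -0.05  1.94] turn [-0.001  0.003  0.   ] rows>= 1
```

View pics/w8.png

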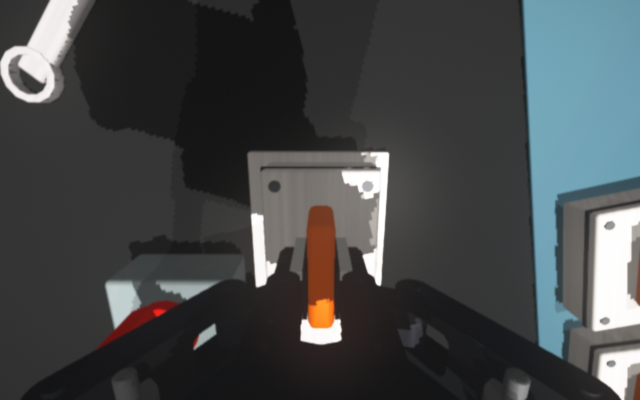

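View pics/t8.png

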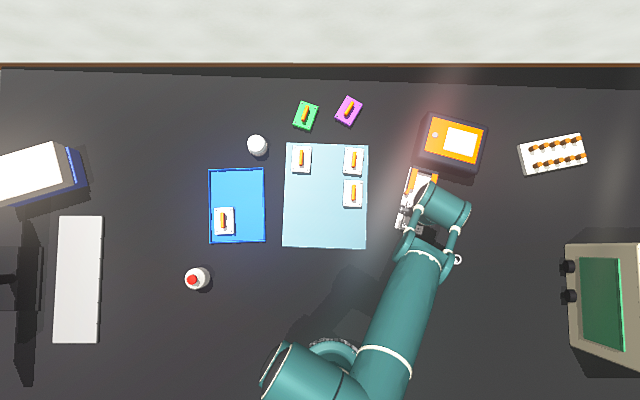

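The magazine hangs centred over the apron (left/right margins ≈12/8 px). I'll set it down, re-grip the fin 8 mm higher so the fingertips stay above the lips, and slide.

```bash
python3 -m jog '[[[1,0.18,0,1,0,0,0],[1,0.18,0,1.8,0,0,0],[1,0.18,0,1.9,0,0,0],[1,0.18,0,1.9,0,0,0],[0.65,0.18,0,1.9,0,0,0],[0.65,0.18,0,1.9,0,0,0],[0.65,0.18,0,1.9,0,0,0],[0.65,0.18,0,1.1,0,0,0],[0.65,0.18,0,1.1,0,0,0]]]'
python3 - <<'E'
from h import *
now()
E
python3 -m jog '[[[1,0,0,0,0,0,0],[1,0,0,0,0,0,0],[1,0,0,0,0,0,0],[1,0,0,0,0,0,0]]]' 50
python3 - <<'E'
from h import *
now();shot('wrist','w9');s=bot.read_state();delta(ldr(-.065,0,.0675),1.302);delta(ldr(.035,0,.0675),1.302)
E
```

```text
time: 23.05
tool_pos: [0.4934, -0.2605, 0.2217]
tcp_rot: [0.421, 3.111, -0.001]
wrist_force: [-0.2, 0.2, -0.2]
width: 0.348
t 23.05 gp [ 0.4937 -0.2606  0.0667] jaw yaw 1.302 z [ 0.002 -0.001 -1.   ] F [-0.17  0.21 -0.18] T [ 0.01  0.01 -0.04] w 0.348 q [-0.53  0.23  2.02 -0.    0.89 -1.83]
time: 23.55
tool_pos: [0.4931, -0.2602, 0.2211]
tcp_rot: [0.421, 3.113, -0.0]
wrist_force: [-0.1, -0.2, 5.0]
width: 0.128
t 23.55 gp [ 0.4932 -0.2603  0.0661] jaw yaw 1.302 z [ 0.001 -0.    -1.   ] F [-0.08 -0.25  5.02] T [ 0.13 -0.02 -0.01] w 0.128 q [-0.53  0.23  2.02  0.    0.89 -1.83]
shift cm [-0.08 -0.04 -0.14] turn [-0.     0.001  0.   ] rows>= 1
shift cm [-10.08  -0.04  -0.13] turn [-0.     0.001  0.   ] rows>= 2
```

View pics/w9.png

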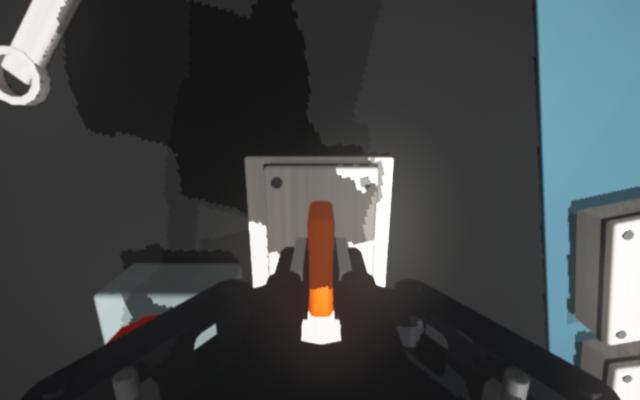

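```bash
python3 -m jog '[[[1,0,0,-0.06,0,0,0],[1,-1,0,-0.06,0,0,0],[1,-2,0,-0.06,0,0,0],[1,-3,0,-0.06,0,0,0],[1,-4,0,-0.06,0,0,0],[1,-4.7,0,-0.06,0,0,0],[1,-5.4,0,-0.06,0,0,0],[1,-6.1,0,-0.06,0,0,0],[1,-6.8,0,-0.06,0,0,0],[1,-7.5,0,-0.06,0,0,0],[1,-7.5,0,-0.06,0,0,0]]]'
python3 - <<'E'
from h import *
now();print(toldr(bot.read_state()['tool_pos']));shot('wrist','w10')
E
```

```text
time: 24.98
tool_pos: [0.564, -0.2798, 0.2212]
tcp_rot: [-0.42, -3.108, -0.002]
wrist_force: [-5.8, 1.6, 8.1]
width: 0.131
t 24.98 gp [ 0.5632 -0.2795  0.0662] jaw yaw 1.302 z [-0.005  0.002 -1.   ] F [-5.81  1.58  8.06] T [ 0.26  0.94 -0.02] w 0.131 q [-0.5   0.35  1.86 -0.    0.94 -1.8 ]
(np.float64(0.007663431169264069), np.float64(0.0003483434982213755))
```

View pics/w10.png

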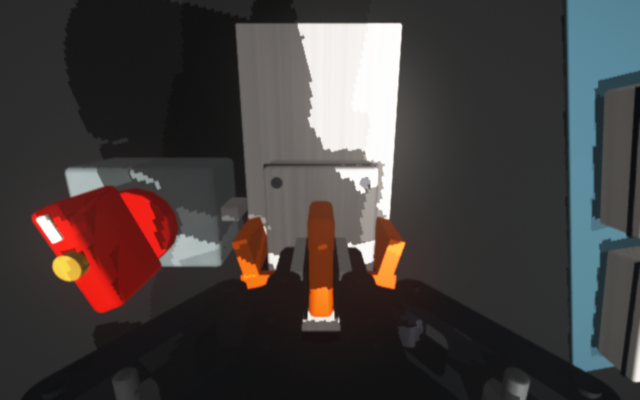

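Magazine is entering straight, with its tail centred between the apron edges. I'll ease off the floor pressure and continue.

```bash
python3 -m jog '[[[1,0,0,-0.08,0,0,0],[1,-0.6,0,-0.08,0,0,0],[1,-1.2,0,-0.08,0,0,0],[1,-1.8,0,-0.08,0,0,0],[1,-2.4,0,-0.08,0,0,0],[1,-2.8,0,-0.08,0,0,0],[1,-2.8,0,-0.08,0,0,0]]]'
python3 - <<'E'
from h import *
now();print(toldr(bot.read_state()['tool_pos']))
E
```

```text
time: 25.9
tool_pos: [0.5913, -0.2873, 0.2213]
tcp_rot: [-0.42, -3.109, -0.001]
wrist_force: [-5.0, 0.5, 4.5]
width: 0.129
t 25.9 gp [ 0.5907 -0.2871  0.0663] jaw yaw 1.302 z [-0.004  0.001 -1.   ] F [-5.03  0.53  4.55] T [ 0.12  0.72 -0.03] w 0.129 q [-0.49  0.39  1.79 -0.    0.96 -1.79]
(np.float64(0.035964590479294414), np.float64(0.0003781388586911686))
```

```bash
python3 -m jog '[[[1,-0.2,0,0,0,0,0],[1,-0.4,0,0,0,0,0],[1,-0.5,0,0,0,0,0],[1,-0.5,0,0,0,0,0]]]'
python3 - <<'E'
from h import *
now();print(toldr(bot.read_state()['tool_pos']))
E
python3 -m jog '[[[1,-0.15,0,0,0,0,0],[1,-0.25,0,0,0,0,0],[1,-0.25,0,0,0,0,0]]]'
python3 - <<'E'
from h import *
now();print(toldr(bot.read_state()['tool_pos']))
E
```

```text
time: 26.4
tool_pos: [0.5957, -0.2885, 0.2213]
tcp_rot: [-0.42, -3.108, -0.002]
wrist_force: [-6.6, 1.5, 5.6]
width: 0.13
t 26.4 gp [ 0.5949 -0.2882  0.0663] jaw yaw 1.302 z [-0.005  0.002 -1.   ] F [-6.59  1.46  5.63] T [ 0.22  0.99 -0.03] w 0.13 q [-0.49  0.4   1.78 -0.    0.96 -1.79]
(np.float64(0.04052979010447145), np.float64(0.0003829331910250606))
time: 26.78
tool_pos: [0.5981, -0.2892, 0.2213]
tcp_rot: [-0.42, -3.109, -0.002]
wrist_force: [-6.3, 0.6, 6.9]
width: 0.127
t 26.77 gp [ 0.5974 -0.2889  0.0663] jaw yaw 1.302 z [-0.005  0.002 -1.   ] F [-6.27  0.59  6.89] T [ 0.17  1.   -0.02] w 0.127 q [-0.49  0.41  1.78 -0.    0.96 -1.79]
(np.float64(0.04304970118933288), np.float64(0.0003860352897378169))
```

```bash
python3 -m jog '[[[1,-0.12,0,0,0,0,0],[1,-0.2,0,0,0,0,0],[1,-0.2,0,0,0,0,0]]]'
python3 - <<'E'
from h import *
print(toldr(bot.read_state()['tool_pos']));shot('wrist','w11')
E
python3 -m jog '[[[1,-0.12,0,0,0,0,0],[1,-0.2,0,0,0,0,0],[1,-0.2,0,0,0,0,0]]]'
python3 - <<'E'
from h import *
print(toldr(bot.read_state()['tool_pos']))
E
```

```text
time: 27.15
tool_pos: [0.6, -0.2897, 0.2213]
tcp_rot: [-0.42, -3.108, -0.002]
wrist_force: [-6.3, 2.1, 5.6]
width: 0.131
(np.float64(0.044997644052493915), np.float64(0.0003809597286485965))
time: 27.58
tool_pos: [0.6009, -0.29, 0.2213]
tcp_rot: [-0.419, -3.105, -0.003]
wrist_force: [-10.6, 2.7, 9.8]
width: 0.128
(np.float64(0.04594875839145568), np.float64(0.0003379570571671372))
```

View pics/w11.png

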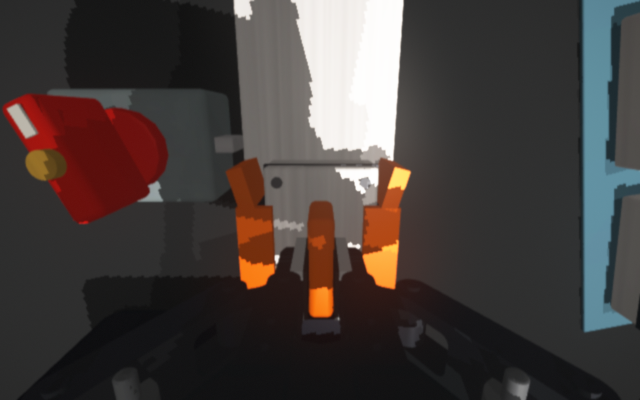

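```bash
python3 -m jog '[[[1,-0.1,0,0,0,0,0],[1,-0.2,0,0,0,0,0],[1,-0.2,0,0,0,0,0]]]'
python3 - <<'E'
from h import *
print(toldr(bot.read_state()['tool_pos']));m,b=shot('wrist','w12')
np.save('w12.npy',m,allow_pickle=True)
cv2.imwrite('pics/w12c.png',cv2.resize(b[110:260,220:420],None,fx=4,fy=4,interpolation=2))
E
```

```text
time: 27.95
tool_pos: [0.6016, -0.2902, 0.2213]
tcp_rot: [-0.419, -3.101, -0.004]
wrist_force: [-17.2, 3.9, 13.4]
width: 0.126
(np.float64(0.04665620260682026), np.float64(0.00030377384275634065))
```

View pics/w12c.png

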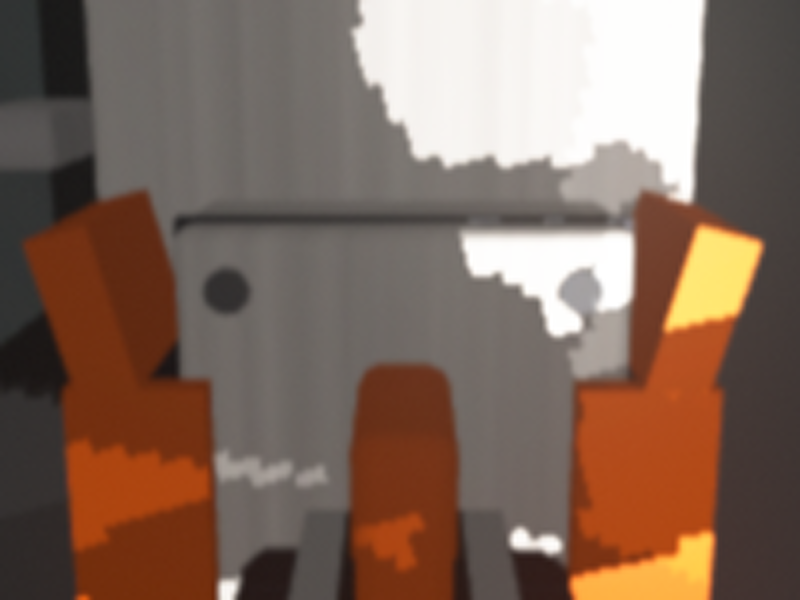

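```bash
python3 - <<'E'
from h import *
m=np.load('w12.npy',allow_pickle=True).item()
Q=lambda x,y:(x/4+220-.4,y/4+110-.4)
for n,p,z in [('rear top L',(190,230),.036),('rear top R',(620,230),.036),('lipL x20 y-23.5',(212,380),.045),('lipR',(575,380),.045)]:
    print(n,np.round(toldr(plane(m,*Q(*p),z)),4))
E
```

```text
rear top L [ 0.0016 -0.0263]
rear top R [0.0016 0.0293]
lipL x20 y-23.5 [ 0.0192 -0.0228]
lipR [0.0192 0.0229]
```

Rear edge at loader x≈0.002, so the centre is ≈0.044 and y≈0.0015, with the force rising to 17 N at the end stop: fully home. I'll relax, release and rise.

```bash
python3 -m jog '[[[1,0.25,0,0,0,0,0],[1,0.25,0,0,0,0,0],[0.7,0.25,0,0,0,0,0],[0.7,0.25,0,0,0,0,0],[0.7,0.25,0,0,0,0,0],[0.7,0.25,0,-1,0,0,0],[0.7,0.25,0,-3,0,0,0],[0.5,0.25,0,-6,0,0,0],[0,0.25,0,-12,0,0,0],[0,0.25,0,-15,0,0,0],[0,0.25,0,-15,0,0,0]]]'
python3 - <<'E'
from h import *
now();m,b=shot('wrist','w13');np.save('w13.npy',m,allow_pickle=True);delta((.5239,-.3625,.17),-1.448);delta((.5239,-.3625,.081),-1.448)
E
```

```text
time: 29.38
tool_pos: [0.604, -0.291, 0.3787]
tcp_rot: [0.42, 3.104, -0.006]
wrist_force: [-0.3, -0.9, -0.3]
width: 1.004
t 29.38 gp [ 0.6054 -0.2918  0.2237] jaw yaw 1.302 z [ 0.009 -0.005 -1.   ] F [-0.3  -0.89 -0.29] T [-0.01  0.03 -0.03] w 1.004 q [-0.49  0.27  1.65  0.    1.22 -1.79]
shift cm [ 5.77 -9.03  5.03] turn [0.007 0.003 2.75 ] rows>= 15
shift cm [ 5.82 -9.02 13.93] turn [0.007 0.003 2.75 ] rows>= 15
```

View pics/w13.png

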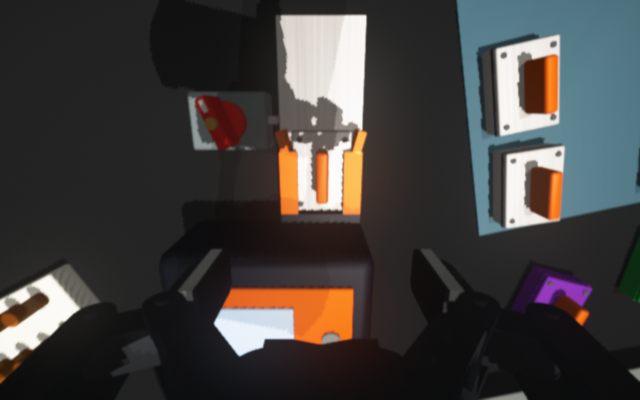

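The wrist view shows the magazine in the slot at (320,175) with its fin between the lips. Now back to the wing.

```bash
python3 -m jog '[[[0,5.8,-9,0,0,0,2.75],[0,5.8,-9,0,0,0,2.75],[0,5.8,-9,0,0,0,2.75],[0,5.8,-9,0,0,0,2.75],[0,5.8,-9,0,0,0,2.75],[0,5.8,-9,0,0,0,2.75],[0,5.8,-9,0,0,0,2.75],[0,5.8,-9,0,0,0,2.75],[0,5.8,-9,0,0,0,2.75],[0,5.8,-9,0,0,0,2.75],[0,5.8,-9,0,0,0,2.75],[0,5.8,-9,0,0,0,2.75]]]'
python3 - <<'E'
from h import *
now();delta((.5239,-.3625,.17),-1.448);delta((.5239,-.3625,.081),-1.448)
E
```

```text
time: 30.92
tool_pos: [0.5224, -0.3613, 0.3698]
tcp_rot: [-2.99, -0.952, 0.003]
wrist_force: [-0.1, 0.2, -0.1]
width: 1.003
t 30.93 gp [ 0.5219 -0.361   0.2148] jaw yaw -0.954 z [-0.003  0.002 -1.   ] F [-0.09  0.21 -0.15] T [-0.05 -0.01 -0.04] w 1.003 q [-0.64  0.21  1.73  0.    1.2   0.31]
shift cm [0.06 0.2  4.48] turn [-0.003  0.002  0.494] rows>= 3
shift cm [ 0.07  0.23 13.38] turn [-0.003  0.002  0.494] rows>= 3
```

```bash
python3 -m jog '[[[0,0.07,0.23,0,0,0,0.49],[0,0.07,0.23,3,0,0,0.49],[0,0.07,0.23,4.5,0,0,0.49],[0,0.07,0.23,4.5,0,0,0.49],[0,0.07,0.23,9,0,0,0.49],[0,0.07,0.23,13.4,0,0,0.49],[0,0.07,0.23,13.4,0,0,0.49],[0,0.07,0.23,13.4,0,0,0.49]]]'
python3 - <<'E'
from h import *
now();shot('wrist','w14')
E
```

```text
time: 31.92
tool_pos: [0.5255, -0.3637, 0.2396]
tcp_rot: [3.133, 0.21, 0.002]
wrist_force: [0.4, 0.7, 1.3]
width: 1.0
t 31.93 gp [ 0.5257 -0.3639  0.0846] jaw yaw -1.437 z [ 0.001 -0.001 -1.   ] F [0.41 0.73 1.27] T [-0.01 -0.01  0.02] w 1.0 q [-0.64  0.34  1.83  0.    0.97  0.79]
```

View pics/w14.png

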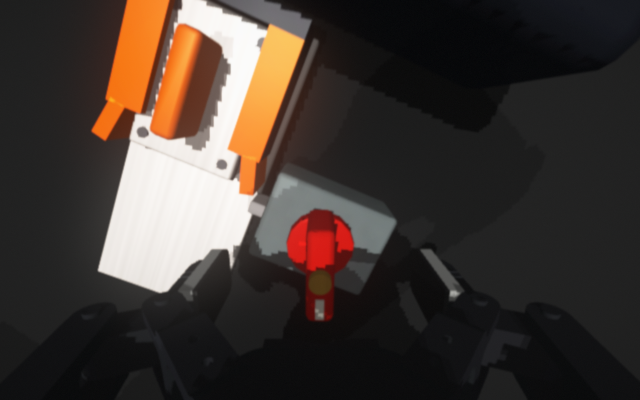

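The bar at (320,290) is aligned with the jaws. Grip, then turn counter-clockwise.

```bash
python3 -m jog '[[[1,-0.1,0.1,0.2,0,0,0],[1,-0.1,0.1,0.2,0,0,0],[1,-0.1,0.1,0.2,0,0,0],[1,-0.1,0.1,0.2,0,0,0],[1,-0.1,0.1,0.2,0,0,0],[1,-0.1,0.1,0.2,0,0,0],[1,-0.1,0.1,0.2,0,0,0]]]' 60
python3 - <<'E'
from h import *
now()
E
```

```text
time: 32.85
tool_pos: [0.524, -0.3638, 0.2365]
tcp_rot: [-3.133, -0.209, 0.001]
wrist_force: [-1.5, 4.0, 5.6]
width: 0.144
t 32.85 gp [ 0.524  -0.3636  0.0815] jaw yaw -1.438 z [-0.     0.001 -1.   ] F [-1.49  4.03  5.61] T [0.63 0.24 0.06] w 0.144 q [-0.65  0.34  1.83  0.    0.97  0.79]
```

```bash
python3 -m jog '[[[1,0,0,0,0,0,-0.15],[1,0,0,0,0,0,-0.3],[1,0,0,0,0,0,-0.45],[1,0,0,0,0,0,-0.6],[1,0,0,0,0,0,-0.75],[1,0,0,0,0,0,-0.9],[1,0,0,0,0,0,-1.05],[1,0,0,0,0,0,-1.2],[1,0,0,0,0,0,-1.35],[1,0,0,0,0,0,-1.35]]]'
python3 - <<'E'
from h import *
now()
E
python3 -m jog '[[[1,0,0,0,0,0,-0.15],[1,0,0,0,0,0,-0.3],[1,0,0,0,0,0,-0.45],[1,0,0,0,0,0,-0.6],[1,0,0,0,0,0,-0.75],[1,0,0,0,0,0,-0.9],[1,0,0,0,0,0,-1.05],[1,0,0,0,0,0,-1.2],[1,0,0,0,0,0,-1.3],[1,0,0,0,0,0,-1.3]]]'
python3 - <<'E'
from h import *
now()
E
```

```text
time: 34.1
tool_pos: [0.524, -0.3637, 0.2365]
tcp_rot: [-2.314, -2.122, -0.001]
wrist_force: [-2.1, 4.4, 6.3]
width: 0.138
t 34.1 gp [ 0.5239 -0.3635  0.0815] jaw yaw -0.087 z [-0.001  0.002 -1.   ] F [-2.1   4.36  6.34] T [0.77 0.27 0.11] w 0.138 q [-0.65  0.34  1.83  0.    0.97 -0.56]
time: 35.35
tool_pos: [0.5239, -0.3637, 0.2365]
tcp_rot: [-0.559, -3.09, -0.002]
wrist_force: [-3.1, 4.2, 7.1]
width: 0.145
t 35.35 gp [ 0.5237 -0.3635  0.0815] jaw yaw 1.213 z [-0.001  0.002 -1.   ] F [-3.12  4.22  7.14] T [0.78 0.32 0.05] w 0.145 q [-0.65  0.34  1.83  0.    0.97 -1.86]
```

```bash
python3 -m jog '[[[1,0,0,0,0,0,-0.05],[1,0,0,0,0,0,-0.1],[1,0,0,0,0,0,-0.1]]]'
python3 - <<'E'
from h import *
now()
E
python3 -m jog '[[[1,0,0,0,0,0,-0.05],[1,0,0,0,0,0,-0.05]]]'
python3 - <<'E'
from h import *
now();shot('wrist','w15')
E
```

```text
time: 35.72
tool_pos: [0.5238, -0.3638, 0.2366]
tcp_rot: [-0.406, -3.114, -0.003]
wrist_force: [-1.2, 4.4, 7.5]
width: 0.137
t 35.73 gp [ 0.5237 -0.3635  0.0816] jaw yaw 1.311 z [-0.001  0.002 -1.   ] F [-1.16  4.36  7.5 ] T [ 0.78  0.45 -0.28] w 0.137 q [-0.65  0.34  1.83  0.    0.97 -1.96]
time: 35.98
tool_pos: [0.5237, -0.3639, 0.2366]
tcp_rot: [-0.334, -3.123, -0.004]
wrist_force: [-2.5, 4.5, 6.1]
width: 0.14
t 35.98 gp [ 0.5237 -0.3635  0.0816] jaw yaw 1.357 z [-0.     0.003 -1.   ] F [-2.5   4.46  6.06] T [ 0.72  0.49 -1.65] w 0.14 q [-0.65  0.34  1.83  0.    0.97 -2.01]
```

View pics/w15.png

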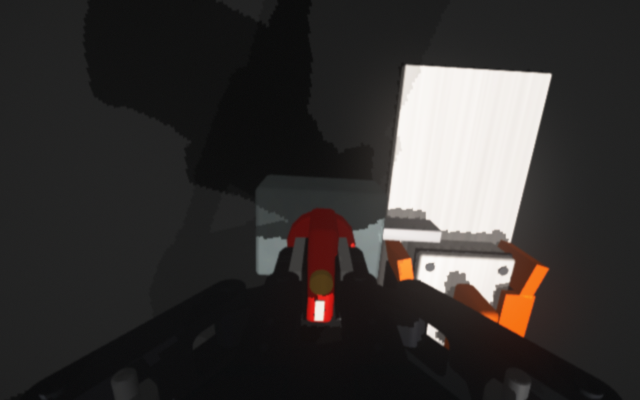

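Torque rose to 1.65 N·m at the stop and the tongue (412,230) bars the mouth behind the magazine. Release, then on to the remaining three.

```bash
python3 -m jog '[[[1,0,0,0,0,0,0.05],[0,0,0,0,0,0,0.05],[0,0,0,0,0,0,0.05],[0,0,0,0,0,0,0.05],[0,0,0,0,0,0,0.05],[0,0,0,-4,0,0,0.05],[0,0,0,-10,0,0,0.05],[0,0,0,-16,0,0,0.05],[0,0,0,-18,0,0,0.05],[0,0,0,-18,0,0,0.05]]]'
python3 - <<'E'
from h import *
now();delta((.60,0,.27),1.52)
E
```

```text
time: 37.28
tool_pos: [0.5244, -0.3646, 0.4182]
tcp_rot: [0.405, 3.112, -0.003]
wrist_force: [1.0, -0.6, -0.4]
width: 1.0
t 37.27 gp [ 0.5249 -0.365   0.2632] jaw yaw 1.312 z [ 0.003 -0.003 -1.   ] F [ 1.01 -0.56 -0.36] T [-0.01  0.02 -0.06] w 1.0 q [-0.65  0.19  1.67 -0.    1.28 -1.96]
shift cm [ 2.01 37.18 -0.74] turn [-0.002  0.004 -0.208] rows>= 6
```

```bash
python3 -m jog '[[[0,2,37.2,-0.7,0,0,-0.208],[0,2,37.2,-0.7,0,0,-0.208],[0,2,37.2,-0.7,0,0,-0.208],[0,2,37.2,-0.7,0,0,-0.208],[0,2,37.2,-0.7,0,0,-0.208],[0,2,37.2,-0.7,0,0,-0.208],[0,2,37.2,-0.7,0,0,-0.208],[0,2,37.2,-0.7,0,0,-0.208],[0,2,37.2,-0.7,0,0,-0.208]]]'
python3 - <<'E'
from h import *
now();m,b=shot('wrist','w16');np.save('w16.npy',m,allow_pickle=True)
hsv=cv2.cvtColor(b,cv2.COLOR_BGR2HSV)
for lo in(60,100):
  k=((hsv[...,1]<60)&(hsv[...,2]>lo)).astype(np.uint8)*255
  k[290:]=0; k[:,:150]=0;k[:,450:]=0
  k=cv2.morphologyEx(k,cv2.MORPH_OPEN,np.ones((3,3)))
  for cn in cv2.findContours(k,cv2.RETR_EXTERNAL,cv2.CHAIN_APPROX_NONE)[0]:
    if cv2.contourArea(cn)<600: continue
    r=cv2.minAreaRect(cn); P=np.array([plane(m,*p,.031)[:2] for p in cv2.boxPoints(r)])
    e=sorted([np.linalg.norm(P[i]-P[i-1]) for i in range(4)])
    d=P[1]-P[0] if np.linalg.norm(P[1]-P[0])>np.linalg.norm(P[2]-P[1]) else P[2]-P[1]
    y=np.arctan2(d[1],d[0]); y=(y+np.pi/2)%np.pi-np.pi/2
    print('mag',np.round(r[0],1),P.mean(0).round(4),np.round(e,4),'yaw',round(y,3))
E
```

```text
time: 38.4
tool_pos: [0.5995, -0.001, 0.4216]
tcp_rot: [-0.082, -3.138, 0.001]
wrist_force: [-0.0, 0.2, -0.3]
width: 0.998
t 38.4 gp [ 0.5991 -0.001   0.2666] jaw yaw 1.518 z [-0.002 -0.    -1.   ] F [-0.01  0.22 -0.29] T [-0.07 -0.04  0.05] w 0.998 q [-0.04  0.11  1.75 -0.    1.28 -1.56]
mag [408.5 241. ] [0.6952 0.1076] [0.0995 0.1085 0.1249 0.1256] yaw 0.062
mag [266.6 230.3] [ 0.6702 -0.0728] [0.0623 0.0669 0.1018 0.1019] yaw -0.154
mag [260.  152.5] [ 0.5716 -0.0706] [0.0629 0.0672 0.0872 0.0875] yaw -0.056
mag [267.  235.5] [ 0.6768 -0.0729] [0.0619 0.0658 0.0864 0.0866] yaw -0.078
mag [398.9 233.5] [0.683  0.0951] [0.0617 0.0658 0.0907 0.0913] yaw -0.077
mag [260.  153.4] [ 0.5726 -0.0707] [0.063  0.0672 0.0851 0.0854] yaw -0.056
```

View pics/w16.png

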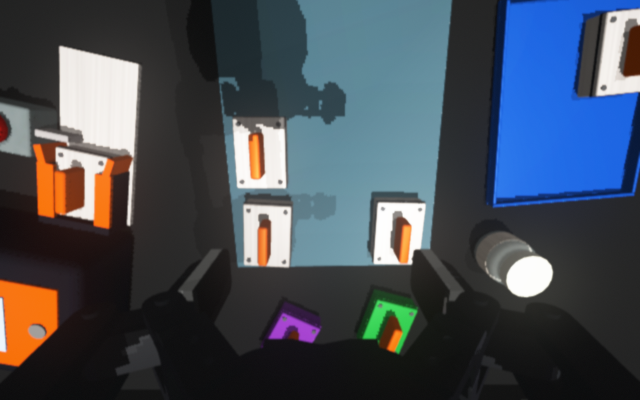

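All three remaining magazines are in place at (260,153), (267,233) and (398,232). Next is (0.573, -0.0745).

```bash
python3 - <<'E'
from h import *
delta((.573,-.0745,.12),1.515);delta((.573,-.0745,.053),1.515)
E
```

```text
shift cm [ 2.24 -7.46 14.71] turn [-0.    -0.002  0.003] rows>= 3
shift cm [ 2.23 -7.46 21.41] turn [-0.    -0.002  0.003] rows>= 4
```

```bash
python3 -m jog '[[[0,2.24,-7.46,6,0,0,0],[0,2.24,-7.46,11,0,0,0],[0,2.24,-7.46,14.7,0,0,0],[0,2.24,-7.46,14.7,0,0,0],[0,2.24,-7.46,18,0,0,0],[0,2.24,-7.46,21.4,0,0,0],[0,2.24,-7.46,21.4,0,0,0],[0,2.24,-7.46,21.4,0,0,0]]]'
python3 - <<'E'
from h import *
now();shot('wrist','w17')
E
```

```text
time: 39.45
tool_pos: [0.5752, -0.0733, 0.2118]
tcp_rot: [0.08, 3.137, -0.001]
wrist_force: [0.7, 0.2, -0.4]
width: 1.002
t 39.45 gp [ 0.5758 -0.0734  0.0568] jaw yaw 1.52 z [ 0.004 -0.001 -1.   ] F [ 0.69  0.19 -0.45] T [ 0.02  0.   -0.02] w 1.002 q [-0.17  0.28  1.98  0.    0.88 -1.69]
```

View pics/w17.png

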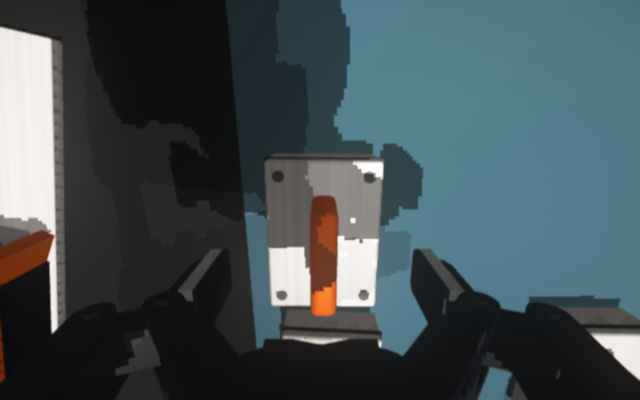

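Fin centred at (323,255). Grip, lift and weigh.

```bash
python3 -m jog '[[[1,0,0,0,0,0,0],[1,0,0,0,0,0,0],[1,0,0,0,0,0,0],[1,0,0,0,0,0,0],[1,0,0,0,0,0,0],[1,0,0,0,0,0,0],[1,0,0,0,0,0,0],[1,0,0,-3,0,0,0],[1,0,0,-8,0,0,0],[1,0,0,-11.2,0,0,0],[1,0,0,-11.2,0,0,0],[1,0,0,-11.2,0,0,0]]]' 40
python3 - <<'E'
from h import *
f=[]
for i in range(5): bot.read_camera('top'); f.append(bot.read_state()['wrist_force'][2])
print(np.round(f,2)); now()
delta(tray(.05,.04,.165),1.618);delta(tray(.05,.04,.055),1.618)
E
```

```text
time: 41.0
tool_pos: [0.573, -0.0729, 0.3196]
tcp_rot: [-0.08, -3.138, -0.0]
wrist_force: [0.2, -0.3, -1.5]
width: 0.137
[-2.36 -1.87 -1.06 -0.46 -1.51]
t 41.25 gp [ 0.5727 -0.0728  0.1643] jaw yaw 1.52 z [-0.003  0.001 -1.   ] F [ 0.07 -0.68 -1.51] T [ 0.   -0.02 -0.07] w 0.134 q [-0.17  0.15  1.9  -0.    1.09 -1.69]
shift cm [ 1.22 41.61 -0.06] turn [ 0.001 -0.003 -0.098] rows>= 7
shift cm [ 1.19 41.61 10.94] turn [ 0.001 -0.003 -0.098] rows>= 7
```

```bash
python3 -m jog '[[[1,1.2,41.6,0,0,0,-0.098],[1,1.2,41.6,0,0,0,-0.098],[1,1.2,41.6,0,0,0,-0.098],[1,1.2,41.6,0,0,0,-0.098],[1,1.2,41.6,0,0,0,-0.098],[1,1.2,41.6,0,0,0,-0.098],[1,1.2,41.6,0,0,0,-0.098],[1,1.2,41.6,0,0,0,-0.098],[1,1.2,41.6,5,0,0,-0.098],[1,1.2,41.6,9,0,0,-0.098],[1,1.2,41.6,10.9,0,0,-0.098],[1,1.2,41.6,10.9,0,0,-0.098]]]'
python3 - <<'E'
from h import *
now();shot('wrist','w18')
E
```

```text
time: 42.75
tool_pos: [0.583, 0.3421, 0.2115]
tcp_rot: [0.073, -3.139, 0.002]
wrist_force: [0.4, 0.5, -0.8]
width: 0.133
t 42.75 gp [0.5828 0.3419 0.0565] jaw yaw 1.617 z [-0.001 -0.001 -1.   ] F [ 0.35  0.54 -0.8 ] T [-0.03  0.03  0.01] w 0.133 q [ 0.49  0.44  1.76 -0.    0.95 -1.12]
```

View pics/w18.png

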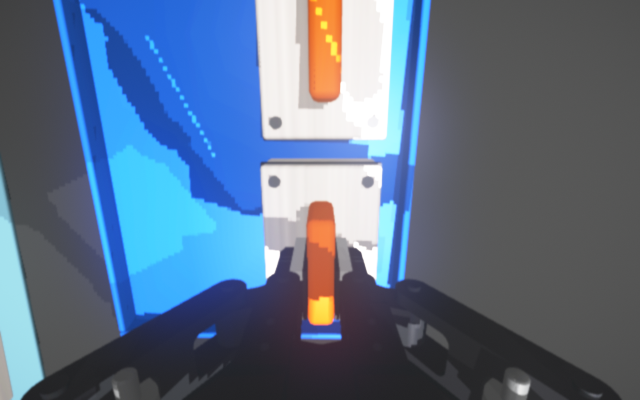

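The new magazine is in line with the first one, with a clear gap between them. Release, then go to the next at (0.683, 0.0925).

```bash
python3 -m jog '[[[1,0,0,0.2,0,0,0],[1,0,0,0.2,0,0,0],[0.4,0,0,0.2,0,0,0],[0.4,0,0,0.2,0,0,0],[0.4,0,0,0.2,0,0,0],[0.4,0,0,-3,0,0,0],[0,0,0,-9,0,0,0],[0,0,0,-11,0,0,0],[0,0,0,-11,0,0,0]]]'
python3 - <<'E'
from h import *
now();delta((.683,.0925,.14),1.515);delta((.683,.0925,.053),1.515)
m,b=shot('top');
for a,c,r,cn in blobs(b,(8,130,120),(26,255,255),12): print(a,c.round(1),plane(m,*c,.05).round(4)[:2]) if c[0]<380 else 0
E
```

```text
time: 43.92
tool_pos: [0.5836, 0.3435, 0.3247]
tcp_rot: [-0.074, 3.136, 0.004]
wrist_force: [0.5, 0.4, 0.6]
width: 0.998
t 43.92 gp [0.5843 0.3439 0.1697] jaw yaw 1.618 z [ 0.004  0.002 -1.   ] F [0.46 0.42 0.57] T [-0.04 -0.01 -0.02] w 0.998 q [ 0.5   0.32  1.68  0.    1.13 -1.12]
shift cm [ -8.73 -25.55   2.95] turn [0.002 0.004 0.103] rows>= 5
shift cm [ -8.69 -25.57  11.65] turn [0.002 0.004 0.103] rows>= 5
28 [348.9 109.2] [ 0.8379 -0.0623]
31 [305.1 111.7] [0.8294 0.0784]
24 [301.  156.3] [0.6843 0.0908]
27 [354.1 159.5] [ 0.6741 -0.0779]
```

```bash
python3 -m jog '[[[0,-8.7,-25.5,0,0,0,0.103],[0,-8.7,-25.5,0,0,0,0.103],[0,-8.7,-25.5,0,0,0,0.103],[0,-8.7,-25.5,0,0,0,0.103],[0,-8.7,-25.5,0,0,0,0.103],[0,-8.7,-25.5,2.9,0,0,0.103],[0,-8.7,-25.5,2.9,0,0,0.103],[0,-8.7,-25.5,7,0,0,0.103],[0,-8.7,-25.5,11.6,0,0,0.103],[0,-8.7,-25.5,11.6,0,0,0.103],[0,-8.7,-25.5,11.6,0,0,0.103]]]'
python3 - <<'E'
from h import *
now();shot('wrist','w19')
E
```

```text
time: 45.35
tool_pos: [0.6822, 0.0932, 0.2073]
tcp_rot: [0.086, 3.14, 0.0]
wrist_force: [0.3, -0.5, 0.3]
width: 0.999
t 45.35 gp [0.6824 0.0933 0.0523] jaw yaw 1.516 z [ 0.001  0.    -1.   ] F [ 0.34 -0.54  0.34] T [-0.   -0.07 -0.01] w 0.999 q [ 0.1   0.46  1.73  0.    0.95 -1.42]
```

View pics/w19.png

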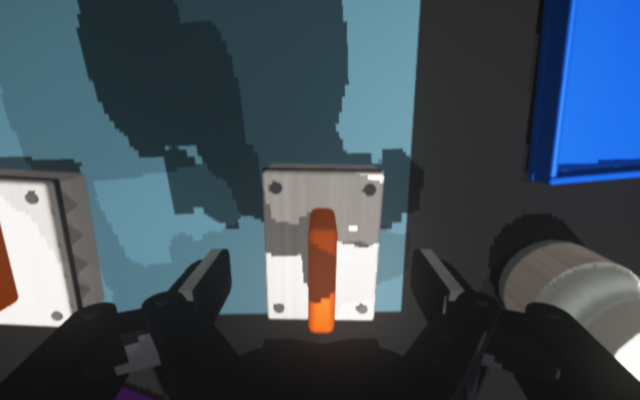

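Fin centred at (322,268), and the jar at (580,290) is clear of the right finger. Grip, lift and weigh.

```bash
python3 -m jog '[[[1,0,0,0,0,0,0],[1,0,0,0,0,0,0],[1,0,0,0,0,0,0],[1,0,0,0,0,0,0],[1,0,0,0,0,0,0],[1,0,0,0,0,0,0],[1,0,0,0,0,0,0],[1,0,0,-3,0,0,0],[1,0,0,-8,0,0,0],[1,0,0,-12,0,0,0],[1,0,0,-12,0,0,0],[1,0,0,-12,0,0,0]]]' 40
python3 - <<'E'
from h import *
f=[]
for i in range(5): bot.read_camera('top'); f.append(bot.read_state()['wrist_force'][2])
print(np.round(f,2)); now()
delta(tray(-.05,-.04,.165),1.618);delta(tray(-.05,-.04,.055),1.618)
E
```

```text
time: 46.9
tool_pos: [0.6812, 0.0923, 0.3245]
tcp_rot: [-0.088, -3.138, 0.0]
wrist_force: [-0.9, 0.6, -2.5]
width: 0.139
[-2.88 -2.25 -1.63 -1.52 -1.44]
t 47.15 gp [0.6806 0.0923 0.1688] jaw yaw 1.515 z [-0.004 -0.    -1.   ] F [-0.14 -0.21 -1.44] T [ 0.01  0.   -0.  ] w 0.133 q [ 0.1   0.34  1.65 -0.    1.15 -1.42]
shift cm [20.42 15.52  0.44] turn [-0.    -0.004 -0.103] rows>= 5
shift cm [20.38 15.52 11.44] turn [-0.    -0.004 -0.103] rows>= 5
```

```bash
python3 -m jog '[[[1,20.4,15.5,0,0,0,-0.103],[1,20.4,15.5,0,0,0,-0.103],[1,20.4,15.5,0,0,0,-0.103],[1,20.4,15.5,0,0,0,-0.103],[1,20.4,15.5,0,0,0,-0.103],[1,20.4,15.5,0,0,0,-0.103],[1,20.4,15.5,2,0,0,-0.103],[1,20.4,15.5,6,0,0,-0.103],[1,20.4,15.5,10,0,0,-0.103],[1,20.4,15.5,11.3,0,0,-0.103],[1,20.4,15.5,11.3,0,0,-0.103]]]'
python3 - <<'E'
from h import *
now();shot('wrist','w20')
E
```

```text
time: 48.52
tool_pos: [0.4874, 0.2578, 0.2123]
tcp_rot: [0.072, -3.139, 0.001]
wrist_force: [-0.5, 0.3, -0.8]
width: 0.131
t 48.52 gp [0.4871 0.2576 0.0573] jaw yaw 1.617 z [-0.002 -0.001 -1.   ] F [-0.5   0.28 -0.81] T [-0.01  0.03  0.  ] w 0.131 q [ 0.44  0.23  2.03 -0.    0.88 -1.18]
```

View pics/w20.png

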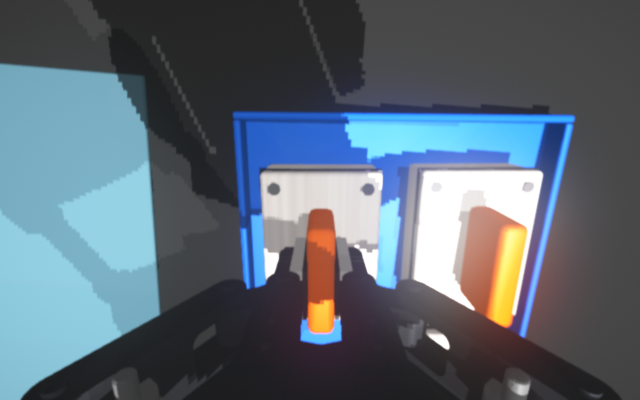

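The third empty is beside the first, with gaps to the wall and the neighbour. Lower 3 mm, release, and go to the last one.

```bash
python3 -m jog '[[[1,0,0,0.3,0,0,0],[1,0,0,0.3,0,0,0],[0.4,0,0,0.3,0,0,0],[0.4,0,0,0.3,0,0,0],[0.4,0,0,0.3,0,0,0],[0.4,0,0,-3,0,0,0],[0.2,0,0,-9,0,0,0],[0,0,0,-11,0,0,0],[0,0,0,-11,0,0,0]]]'
python3 - <<'E'
from h import *
now();delta((.676,-.077,.14),1.50);delta((.676,-.077,.053),1.50)
m,b=shot('top');
for a,c,r,cn in blobs(b,(8,130,120),(26,255,255),12): print(a,c.round(1),plane(m,*c,.05).round(4)[:2]) if c[0]<380 else 0
E
```

```text
time: 49.7
tool_pos: [0.4876, 0.2591, 0.3257]
tcp_rot: [-0.074, 3.136, 0.003]
wrist_force: [-0.1, -0.2, -0.7]
width: 0.997
t 49.7 gp [0.4884 0.2594 0.1707] jaw yaw 1.618 z [ 0.005  0.002 -1.   ] F [-0.11 -0.17 -0.74] T [-0.04 -0.01  0.01] w 0.997 q [ 0.44  0.09  1.95  0.    1.09 -1.17]
shift cm [-17.21 -34.47   3.08] turn [0.002 0.005 0.118] rows>= 7
shift cm [-17.17 -34.48  11.78] turn [0.002 0.005 0.118] rows>= 7
28 [349. 109.] [ 0.8383 -0.0628]
33 [305.1 111.8] [0.8293 0.0784]
28 [354. 159.] [ 0.6758 -0.0776]
```

```bash
python3 -m jog '[[[0,-17.2,-34.5,0,0,0,0.118],[0,-17.2,-34.5,0,0,0,0.118],[0,-17.2,-34.5,0,0,0,0.118],[0,-17.2,-34.5,0,0,0,0.118],[0,-17.2,-34.5,0,0,0,0.118],[0,-17.2,-34.5,0,0,0,0.118],[0,-17.2,-34.5,3,0,0,0.118],[0,-17.2,-34.5,3,0,0,0.118],[0,-17.2,-34.5,7,0,0,0.118],[0,-17.2,-34.5,11.7,0,0,0.118],[0,-17.2,-34.5,11.7,0,0,0.118],[0,-17.2,-34.5,11.7,0,0,0.118]]]'
python3 - <<'E'
from h import *
now();shot('wrist','w21')
E
```

```text
time: 51.25
tool_pos: [0.6751, -0.0771, 0.2072]
tcp_rot: [0.11, 3.139, 0.0]
wrist_force: [0.8, -0.5, 0.7]
width: 1.002
t 51.25 gp [ 0.6752 -0.0771  0.0522] jaw yaw 1.501 z [ 0.001 -0.    -1.   ] F [ 0.77 -0.52  0.7 ] T [-0.01 -0.05 -0.  ] w 1.002 q [-0.15  0.45  1.75  0.    0.95 -1.65]
```

View pics/w21.png

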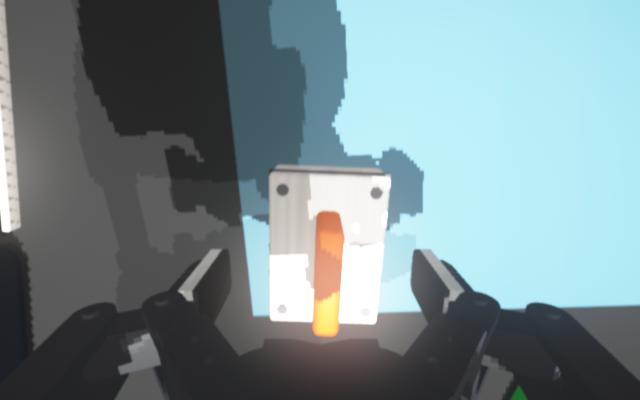

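The fin is at (328,272), about 3 mm off centre and slightly turned, which is within the jaws' self-centring. Grip, lift and weigh.

```bash
python3 -m jog '[[[0.5,0,0.2,0,0,0,0.03],[0.5,0,0.2,0,0,0,0.03],[1,0,0.2,0,0,0,0.03],[1,0,0.2,0,0,0,0.03],[1,0,0.2,0,0,0,0.03],[1,0,0.2,0,0,0,0.03],[1,0,0.2,0,0,0,0.03],[1,0,0.2,-3,0,0,0.03],[1,0,0.2,-8,0,0,0.03],[1,0,0.2,-12,0,0,0.03],[1,0,0.2,-12,0,0,0.03],[1,0,0.2,-12,0,0,0.03]]]' 40
python3 - <<'E'
from h import *
f=[]
for i in range(5): bot.read_camera('top'); f.append(bot.read_state()['wrist_force'][2])
print(np.round(f,2)); now()
delta(tray(.05,-.04,.165),1.618);delta(tray(.05,-.04,.055),1.618)
E
```

```text
time: 52.8
tool_pos: [0.6743, -0.0758, 0.3244]
tcp_rot: [-0.158, -3.135, -0.0]
wrist_force: [-0.9, -0.1, -2.6]
width: 0.136
[-1.38 -1.47 -1.95 -2.31 -1.86]
t 53.05 gp [ 0.6738 -0.0757  0.1688] jaw yaw 1.47 z [-0.004  0.001 -1.   ] F [-0.42 -0.4  -1.86] T [-0.    0.05 -0.01] w 0.135 q [-0.15  0.33  1.67 -0.    1.14 -1.62]
shift cm [12.22 32.86  0.43] turn [ 0.    -0.004 -0.148] rows>= 6
shift cm [12.18 32.86 11.43] turn [ 0.    -0.004 -0.148] rows>= 6
```

```bash
python3 -m jog '[[[1,12.2,32.9,0,0,0,-0.148],[1,12.2,32.9,0,0,0,-0.148],[1,12.2,32.9,0,0,0,-0.148],[1,12.2,32.9,0,0,0,-0.148],[1,12.2,32.9,0,0,0,-0.148],[1,12.2,32.9,0,0,0,-0.148],[1,12.2,32.9,0,0,0,-0.148],[1,12.2,32.9,3,0,0,-0.148],[1,12.2,32.9,7,0,0,-0.148],[1,12.2,32.9,10,0,0,-0.148],[1,12.2,32.9,11.4,0,0,-0.148],[1,12.2,32.9,11.4,0,0,-0.148]]]'
python3 - <<'E'
from h import *
now();shot('wrist','w22')
E
```

```text
time: 54.55
tool_pos: [0.5865, 0.2628, 0.2108]
tcp_rot: [0.073, -3.138, 0.002]
wrist_force: [0.0, 1.4, -1.2]
width: 0.132
t 54.55 gp [0.5861 0.2626 0.0558] jaw yaw 1.617 z [-0.003 -0.001 -1.   ] F [ 0.01  1.42 -1.22] T [-0.02 -0.01  0.03] w 0.132 q [ 0.38  0.38  1.83 -0.    0.93 -1.23]
```

View pics/w22.png

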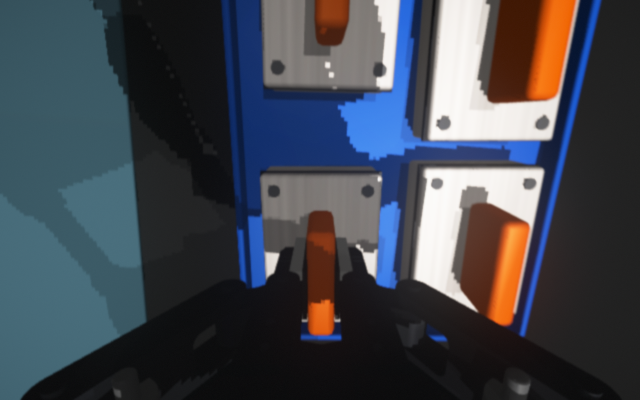

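All four are laid out two by two with clear gaps. Release, rise and back off for a final look.

```bash
python3 -m jog '[[[1,0,0,0.2,0,0,0],[1,0,0,0.2,0,0,0],[0.4,0,0,0.2,0,0,0],[0.4,0,0,0.2,0,0,0],[0.4,0,0,0.2,0,0,0],[0.4,0,0,-3,0,0,0],[0.2,0,0,-9,0,0,0],[0,0,0,-15,0,0,0],[0,0,0,-20,0,0,0],[0,0,0,-20,0,0,0]]]'
python3 -m jog '[[[0,12,-20,0,0,0,0],[0,12,-20,0,0,0,0],[0,12,-20,0,0,0,0],[0,12,-20,0,0,0,0],[0,12,-20,0,0,0,0],[0,12,-20,0,0,0,0]]]'
python3 - <<'E'
from h import *
now();m,b=shot('wrist','w23');m2,t=shot('top','t23');shot('scene','s23')
cv2.imwrite('pics/t23c.png',cv2.resize(t[100:300,180:500],None,fx=2.5,fy=2.5,interpolation=2))
E
```

```text
time: 55.85
tool_pos: [0.5881, 0.2643, 0.4192]
tcp_rot: [-0.074, 3.13, 0.007]
wrist_force: [0.6, 0.4, -0.5]
width: 1.005
time: 56.6
tool_pos: [0.4763, 0.0583, 0.4115]
tcp_rot: [0.073, -3.14, -0.001]
wrist_force: [0.3, 1.2, -1.2]
width: 0.997
t 56.6 gp [0.4762 0.0584 0.2565] jaw yaw 1.617 z [-0.001  0.    -1.   ] F [ 0.31  1.22 -1.17] T [-0.01 -0.07 -0.01] w 0.997 q [ 0.07 -0.12  2.    0.    1.26 -1.55]
```

View pics/w23.png

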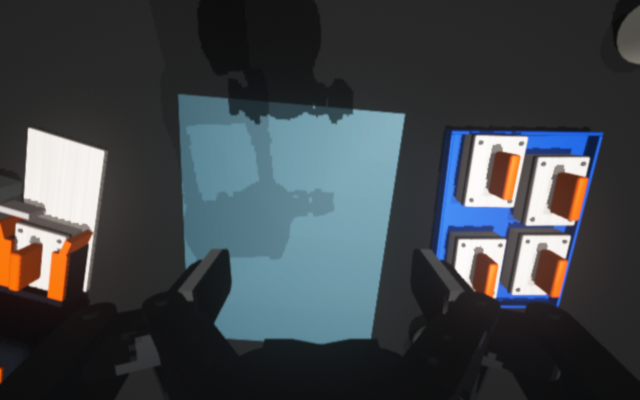

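View pics/t23c.png

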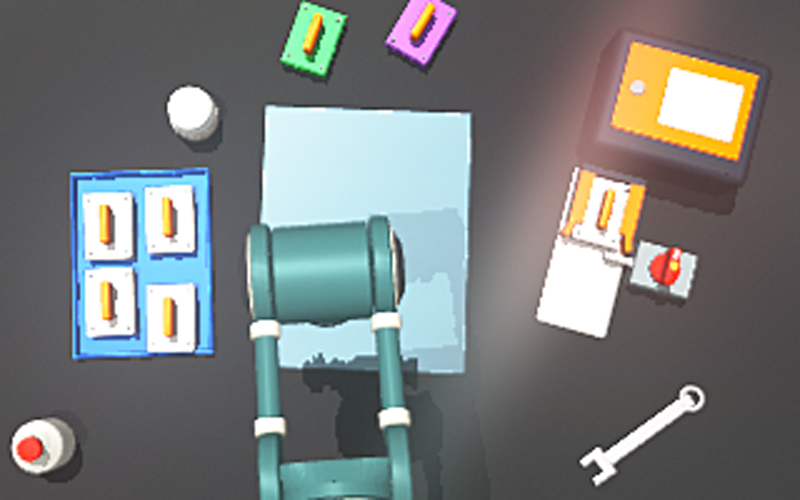

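View pics/s23.png

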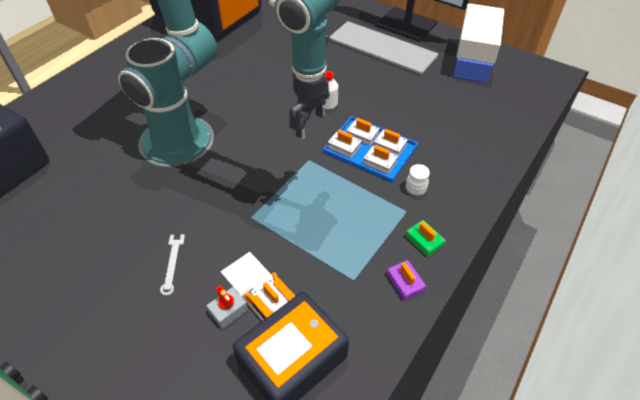

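One empty, at t23c (171,318), has shifted towards the tray's near wall, so it was probably knocked. I need to check that it lies flat.

```bash
python3 - <<'E'
from h import *
s=cv2.imread('pics/s23.png');w=cv2.imread('pics/w23.png')
a=cv2.resize(s[105:190,310:430],None,fx=5,fy=5,interpolation=2); cv2.imwrite('pics/s23c.png',a)
cv2.imwrite('pics/w23c.png',cv2.resize(w[115:315,425:625],None,fx=3,fy=3,interpolation=2))
m=bot.camera_model('top');t=cv2.imread('pics/t23.png');ms=bot.camera_model('scene')
def f(m,b):
    for a,c,r,cn in blobs(b,(8,130,120),(26,255,255),12):
        p=plane(m,*c,.051)
        if .38<p[0]<.68 and .18<p[1]<.42:
            d=p[:2]-[.534,.301]; c_,s_=np.cos(.047),np.sin(.047); print(a,c.round(1),p.round(4),'tray',np.round([c_*d[0]+s_*d[1],-s_*d[0]+c_*d[1]],4),r[1],round(r[2],1))
f(m,t);print();f(ms,s)
E
```

```text
31 [246.1 186.2] [0.5883 0.2637 0.051 ] tray [ 0.0525 -0.0398] (14.0, 2.0) 90.0
32 [221.  189.4] [0.5782 0.3427 0.051 ] tray [0.0461 0.0396] (14.0, 2.0) 90.0
32 [222.  220.3] [0.4808 0.3376 0.051 ] tray [-0.0514  0.0391] (14.0, 2.0) 90.0
35 [246.8 226.5] [0.4615 0.2595 0.051 ] tray [-0.0744 -0.038 ] (15.0, 2.0) 90.0

138 [363.1 124.2] [0.4845 0.3368 0.051 ] tray [-0.0477  0.0381] (15.227017402648926, 9.47046184539795) 21.8
144 [391.3 135.4] [0.5816 0.341  0.051 ] tray [0.0494 0.0377] (15.227017402648926, 9.656157493591309) 21.8
132 [344.5 136.4] [0.4651 0.2581 0.051 ] tray [-0.0708 -0.0397] (15.495158195495605, 9.17060375213623) 18.4
144 [381.1 151.9] [0.5901 0.2618 0.051 ] tray [ 0.0542 -0.0418] (16.155494689941406, 9.47046184539795) 21.8
```

View pics/s23c.png

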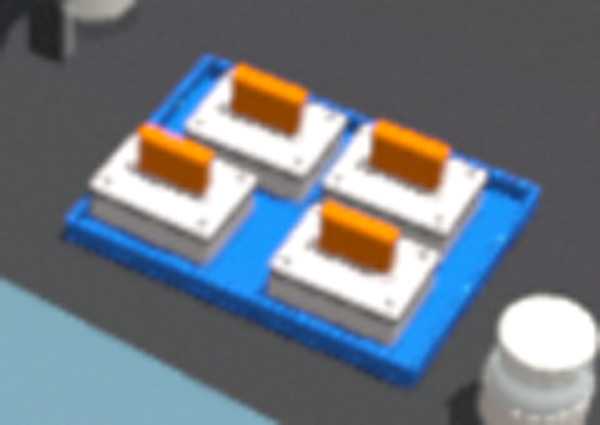

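View pics/w23c.png

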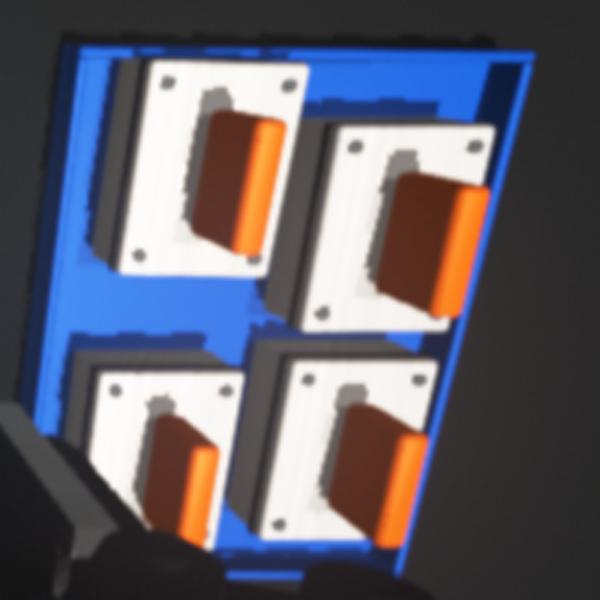

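The shifted empty is at tray x ≈ -0.0725, right at the near wall (limit 0.073 if flat), while the rest are on target. It looks flat, but there's plenty of time, so I'll re-grip it and move it back inward to be sure.

```bash
python3 - <<'E'
from h import *
delta((.463,.2588,.15),1.618);delta((.463,.2588,.056),1.618)
E
```

```text
shift cm [ 0.4  20.01 10.68] turn [ 0.    -0.     0.001] rows>= 4
shift cm [ 0.4  20.01 20.08] turn [ 0.    -0.     0.001] rows>= 5
```

```bash
python3 -m jog '[[[0.35,0.4,20,0,0,0,0],[0.35,0.4,20,0,0,0,0],[0.35,0.4,20,4,0,0,0],[0.35,0.4,20,10.7,0,0,0],[0.35,0.4,20,10.7,0,0,0],[0.35,0.4,20,10.7,0,0,0],[0.35,0.4,20,15,0,0,0],[0.35,0.4,20,19,0,0,0],[0.35,0.4,20,20,0,0,0],[0.35,0.4,20,20,0,0,0],[0.35,0.4,20,20,0,0,0]]]'
python3 - <<'E'
from h import *
now();shot('wrist','w24')
E
```

```text
time: 58.12
tool_pos: [0.4643, 0.2582, 0.2146]
tcp_rot: [-0.073, 3.137, 0.003]
wrist_force: [-0.3, -0.5, -0.3]
width: 0.65
t 58.12 gp [0.4649 0.2585 0.0596] jaw yaw 1.618 z [ 0.004  0.002 -1.   ] F [-0.34 -0.49 -0.27] T [0.02 0.01 0.02] w 0.65 q [ 0.46  0.19  2.08 -0.    0.87 -1.16]
```

View pics/w24.png

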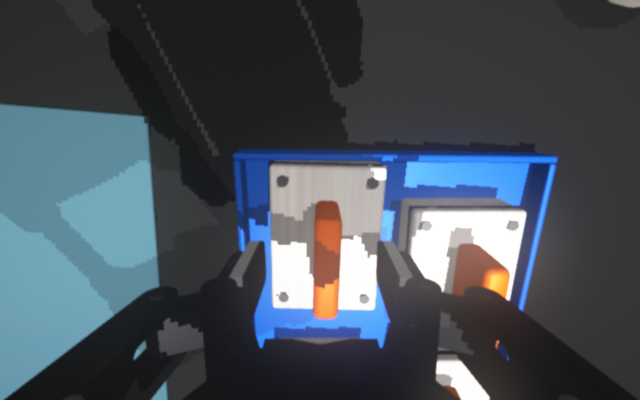

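It is flat against the near wall, with the fin at (327,260) between the jaws. Grip, shift 22 mm inward, set down.

```bash
python3 -m jog '[[[1,0,0,0,0,0,0],[1,0,0,0,0,0,0],[1,0,0,0,0,0,0],[1,0,0,0,0,0,0],[1,0,0,0,0,0,0],[1,0,0,-1.5,0,0,0],[1,-2.2,0,-1.5,0,0,0],[1,-2.2,0,-1.5,0,0,0],[1,-2.2,0,-0.5,0,0,0],[1,-2.2,0,0.05,0,0,0],[1,-2.2,0,0.05,0,0,0],[1,-2.2,0,0.05,0,0,0]]]' 40
python3 - <<'E'
from h import *
now()
E
```

```text
time: 59.68
tool_pos: [0.4836, 0.2585, 0.2126]
tcp_rot: [0.074, -3.137, 0.002]
wrist_force: [-7.6, -3.3, 15.1]
width: 0.126
t 59.67 gp [0.4832 0.2583 0.0576] jaw yaw 1.618 z [-0.003 -0.002 -1.   ] F [-7.58 -3.33 15.14] T [-0.54  0.96 -0.03] w 0.126 q [ 0.45  0.23  2.04 -0.    0.88 -1.17]
```

```bash
python3 -m jog '[[[1,0,0,-0.15,0,0,0],[1,0,0,-0.15,0,0,0]]]'
python3 - <<'E'
from h import *
now();shot('wrist','w25')
E
```

```text
time: 59.92
tool_pos: [0.4841, 0.2587, 0.2126]
tcp_rot: [0.074, -3.139, 0.001]
wrist_force: [-2.3, 0.0, 2.2]
width: 0.13
t 59.92 gp [0.4839 0.2586 0.0576] jaw yaw 1.618 z [-0.001 -0.001 -1.   ] F [-2.3   0.    2.17] T [-0.    0.28 -0.  ] w 0.13 q [ 0.45  0.23  2.04  0.    0.88 -1.17]
```

View pics/w25.png

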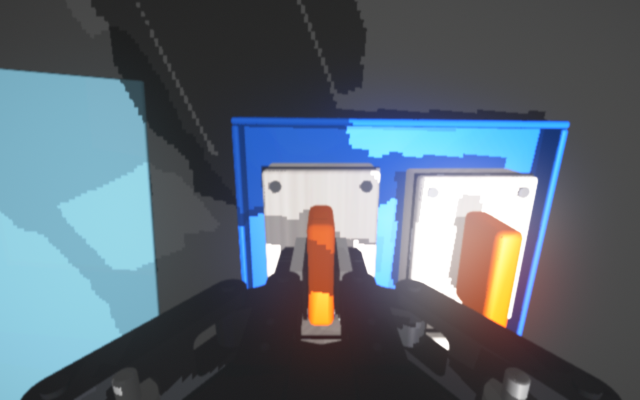

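It rests on the floor, with the force back to about 2 N and a clear gap to the wall. Release, retreat and take the final views.

```bash
python3 -m jog '[[[0.4,0,0,0,0,0,0],[0.4,0,0,0,0,0,0],[0.4,0,0,0,0,0,0],[0.4,0,0,-3,0,0,0],[0.4,0,0,-8,0,0,0],[0.2,0,0,-14,0,0,0],[0,0,0,-20,0,0,0],[0,0,-8,-20,0,0,0],[0,0,-14,-20,0,0,0],[0,0,-20,-20,0,0,0],[0,0,-20,-20,0,0,0],[0,0,-20,-20,0,0,0]]]'
python3 - <<'E'
from h import *
now();m,w=shot('wrist','w26');m2,t=shot('top','t26');ms,s=shot('scene','s26')
cv2.imwrite('pics/t26c.png',cv2.resize(t[100:300,180:500],None,fx=2.5,fy=2.5,interpolation=2))
cv2.imwrite('pics/s26c.png',cv2.resize(s[105:345,200:440],None,fx=2.5,fy=2.5,interpolation=2))
for mm,b in((m2,t),(ms,s)):
    for a,c,r,cn in blobs(b,(8,130,120),(26,255,255),12):
        p=plane(mm,*c,.051)
        if .38<p[0]<.68 and .18<p[1]<.42:
            d=p[:2]-[.534,.301]; c_,s_=np.cos(.047),np.sin(.047); print('tray',np.round([c_*d[0]+s_*d[1],-s_*d[0]+c_*d[1]],4))
        l=toldr(plane(mm,*c,.056))
        if 0<l[0]<.08 and abs(l[1])<.015: print('slot fin',np.round(l,4),a)
E
```

```text
time: 61.48
tool_pos: [0.4943, 0.0586, 0.4131]
tcp_rot: [-0.071, 3.141, 0.001]
wrist_force: [0.2, -1.2, 0.2]
width: 0.999
t 61.48 gp [0.4943 0.0587 0.2581] jaw yaw 1.616 z [ 0.     0.001 -1.   ] F [ 0.19 -1.22  0.24] T [0.06 0.03 0.01] w 0.999 q [ 0.07 -0.08  1.96  0.    1.26 -1.55]
slot fin [ 0.0433 -0.0028] 43
tray [ 0.0525 -0.0398]
tray [0.0458 0.0396]
tray [-0.0514  0.0391]
tray [-0.0547 -0.0401]
tray [-0.0477  0.0381]
tray [0.0494 0.0377]
tray [-0.05   -0.0428]
tray [ 0.0542 -0.0418]
slot fin [ 0.0457 -0.002 ] 141
```

View pics/t26c.png

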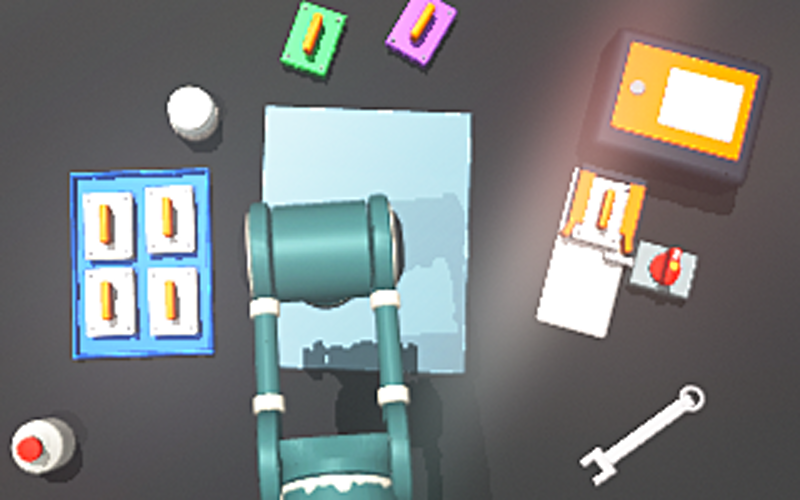

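View pics/s26c.png

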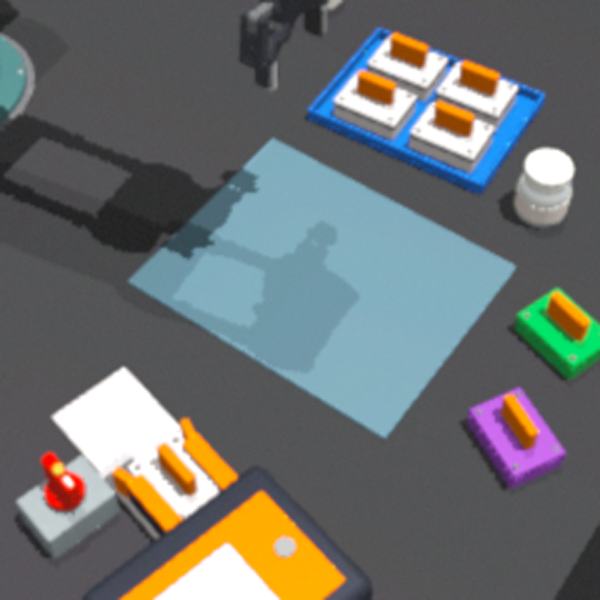

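All checks agree: four empties flat near (±0.05, ±0.04) in the tray, the full one at loader x ≈ 0.043–0.046, wing bar along the loader's x, bystanders unmoved. Handing in.

```bash
python3 - <<'E'
from workcell import bot
print(bot.finish_job())
E
```

```text
the job is handed in; nothing more can be done
None
```

The job is handed in at about 61 s: the full magazine is home in the slot, the wing nut is tight again, and the four empties are in the tray. No verdict was reported.

- **Wing nut:** I loosened it clockwise to about 2.75 rad. After loading I turned it back until the torque rose to 1.65 N·m at the stop, and the tongue bars the mouth again.
- **Weighing:** The full magazine read about 4.7 N; the four empties read about 1.5–2 N each.
- **Full magazine:** I slid it in until the end stop pushed back with 17 N. The last views put it at loader x ≈ 0.043–0.046 m. They put y at about -2 mm, while the close wrist view before release gave +1.5 mm; both are within the 5 mm limit.
- **Empties:** After I had placed all four, one was found about 2 cm off, against the tray's near wall and flat. I gripped it again and moved it back. All four then measured within about 6 mm of their intended (±50, ±40) mm positions.
- **Bystanders:** The jar, bottle and wrench look unmoved in the final images; I did not measure their positions.

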